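# Clear the jammed sample chute and gauge it

### The job

The sample carriers have jammed in the covered lower run of the vibrating feed chute. Put the drive lever to off, nudge the carriers back up the chute until they come out into the open section, lift them out and stand them all upright in the white tray. Then slide the flat track gauge tip first from the open section down under the keeper rails to the line on its blade (40 mm), take it out and lay it back flat on its mat, and only then put the drive lever back to on; leave the bottle, the tube rack and the stapler alone.

Things in the scene. Friction and masses are not known exactly. Their poses are not given: they have to be found in the camera images.
- chute: Steel feed chute, a straight channel 46 mm wide inside (y -23 to 23 mm), walls 3 mm thick. Origin: on the channel floor, centre line, where the covered lower run ends and the open section begins; 83 mm above the bench. x axis: uphill along the floor (10 degrees above level); z: square to the floor; y: across. Things left in the channel stay put, they do not slide down.
- chute_low (a point): Lower end of the covered run, on the floor at its end wall (chute x = -245 mm); axes as the chute's. The covered run (chute x -245 to 0) has side plates 40 mm high and, inside them, two keeper rails (17 to 23 mm either side of the centre line, 11 to 14 mm above the floor) that hold the carriers' feet down. It is open on top: closed fingers fit in above the rails.
- chute_open (a point): Middle of the floor of the open upper section (chute x = 65 mm); axes as the chute's. The open section (chute x 0 to 130 mm) has side walls only 9 mm high and no keeper rails, so things can be lifted out or laid in; an end wall 26 mm high closes it at x = 130 mm.
- carrier1_mid (a point): Grey sample carrier with capped micro tube, about 90 g: round foot 42 mm diameter, 8 mm high; round body 28 mm diameter from 8 to 40 mm up; cap 18 mm diameter from 40 to 52 mm. Point: on its axis 26 mm above the underside; z axis towards the cap. Lowest at the start (chute x about -164 mm), its foot pinched by a spring brake shoe in the side wall (about 5 N pushes it uphill; free after 15 mm).
- carrier2_mid (a point): Another such carrier, same sizes and point. At the start at chute x about -120 mm; may be absent.
- carrier3_mid (a point): Another such carrier, same sizes and point. At the start at chute x about -76 mm; may be absent.
- carrier4_mid (a point): Another such carrier, same sizes and point. At the start at chute x about -32 mm, the uppermost; may be absent.
- tray: Fixed white open tray for the carriers, 110 mm (its x) by 240 mm (its y), walls 25 mm high and 4 mm thick, floor 4 mm thick. Origin: centre of the underside.
- gauge_tab (a point): Track gauge, 150 g: a flat steel blade with an upright tab to hold it by. Tab 14 mm thick (gauge y), 30 mm long (gauge x), up to 48 mm above the blade's underside. Point: in the tab, 30 mm above the blade's underside, 70 mm behind the tip, 20 mm ahead of the rear end. Tip towards gauge -x; z up when it lies flat.
- gauge_tip (a point): Middle of the front edge of the gauge's blade, half-way through its thickness; axes as the gauge's. Blade 90 mm long (gauge x), 40 mm wide, 5 mm thick, narrowed to 30 mm wide for the first 14 mm. The line is scribed across its top 40 mm behind the tip.
- gauge_mid (a point): Middle of the gauge's blade, 45 mm behind the tip, half-way through its thickness; axes as the gauge's.
- gauge_mat: Fixed rubber mat on which the gauge is kept, 150 mm (its x) by 110 mm (its y), 3 mm thick. Origin: centre of the underside.
- drive_lever (a joint): Drive lever on the grey control box, rad: 0 = off (leaning to the box's -x side), 1.0 = on (leaning to its +x side), between end stops at 0 and 1.0. It stays where it is left and moves with under 3 N at its knob.
- lever_knob (a point): Centre of the lever's round black knob, 24 mm diameter. The lever is a 10 mm rod 60 mm long from its pivot to this point.
- drive_box: Fixed grey control box, 110 mm (its x) by 85 mm (its y), 40 mm high. Origin: centre of the underside. The lever's pivot is 42 mm above it, on the centre, and the lever swings in the box's x-z plane.
- reagent: Bystander: amber bottle, 54 mm diameter, 85 mm high. Origin: centre of the underside.
- tube_rack: Bystander: white rack of sample tubes, 70 by 160 mm, 90 mm high. Origin: centre of the underside.
- stapler: Bystander: black stapler, 130 mm long, 41 mm high. Origin: centre of the underside.
Things that resemble listed ones, but are neither listed nor needed, are in the scene too. Leave any green or turquoise look-alike of the part that bears carrier1_mid alone.

How it is judged:
By the outcome, as a careful person would: the job done as asked, in the order asked, and still so for the second after the job is handed in, with the robot touching nothing.
Of carrier2, carrier3, carrier4 only 1 to 3 are there at a start; the rules pass over those that are not, and their reading is None.
At some moment in a run one of gauge may be knocked a few centimetres aside while the robot is not near it.
Once in a run the grip may slacken for a moment while it holds something.
It also fails if it takes over 210 s, if anything falls off the work surface, if the arm or the gripper's body presses on something with over 40 N, if the wrist force passes 120 N, or if a joint passes its speed limit or range.

### The arm

A 7-joint arm with a two-finger parallel gripper is mounted at the origin on the work surface. World frame = base frame: x ahead of the robot, y to its left, z up, the work surface at z = 0. Lengths are in m, angles in rad, forces in N, time in s.
With the tool pointing down it reaches from about 0.4 to 0.85 m from the base axis. Payload 4.5 kg.
Tool frame: the origin (TCP) lies between the finger pads; the fingertips stand 19 mm ahead of it and the grasp point (between the pads) is the TCP; z points along the fingers, y is the direction in which the jaws open and shut (so a half turn about z gives the same grasp; the last joint's range is limited). The gripper opens to 88 mm and grips with 3 to 60 N. Pads are 18 mm wide; open, the fingers measure 123 mm over their backs; the gripper's body (75 mm by 187 mm) begins 45 mm behind the grasp point.
Start: joints at [1.291, 0.689, -0.195, 1.565, 0.157, 0.902, -0.215], TCP at [0.193, -0.594, 0.258] pointing down, gripper open.
Joint ranges: [-3.01, 3.01], [-0.46, 2.08], [-1.47, 1.51], [0.13, 2.56], [-1, 4.14], [0.04, 2.09], [-2.66, 2.66]. Speed limits (rad/s): [2.57, 2.57, 3.14, 3.14, 3.14, 3.14, 3.14].

### API

Orientations are given as a unit quaternion [x, y, z, w].
In Python, from plant import status, snapshot, finish_job, cut_out, tip_of gives the robot as it stands. The module is installed in compiled form; this text tells all that it offers.
- The arm moves only by the tool carry_out, never from a script. Its arguments are lists of equal length, an entry for each row: "linear": the shift along the world's x, y, z in m, a list of three; "roll": the turn about the world's z in rad. A call has 1 to 8 rows; each row is the pose to reach, as a shift and turn from the pose measured when the call began; what a row does not reach only later rows make up. A row lasts 1/12 s, in which the tool goes at most 41.7 mm and 7.16 degrees, less where a joint would pass 70% of its speed; a pose out of reach is approached as far as the arm can. A call with a gripper value outside its range is refused whole. "gripper" is the opening, from 0 (shut) to 1 (fully open), set as the call begins (left out, the last holds). The fingers move at their own pace and stop on an object; "grip_force" is the grip in N (left out, the last holds). Time passes only in rows, so rows that repeat a pose let the fingers close. It gives the time, the measured TCP pose, the force and the opening at its end, in the units of the state.
- status.get_state(): the state, without advancing time (a new reading comes with each control period).
- snapshot(name): name is "side" or "top"; returns a dict with "img" (400x640x3 uint8, red, green, blue), "range_z" (400x640 float32, m along the optical axis (not along the pixel's ray), 0 where there is no reading), "fx", "fy", "cx", "cy" (pixels), "k1" (the pictures are not rectified: a ray, as slopes to the right and down, at radius r is drawn at 1 + k1 r^2 times it, then the intrinsics apply), "world_from_camera" (4x4, takes a point from camera to world coordinates). Camera axes: x right, y down, z forward; pixel columns grow to the right and rows downward; lengths in m; the calibration is good to about 2 mm. A picture is of the moment at which its call begins.
- finish_job(): hands the job in, once; it reports no verdict.
Trained networks look in a picture, given as the dict that the camera call returned (one of the last four; its "shot" number tells which), for a name from the list of things; names that differ only in an ending like _2 or _b are one class to them, and where a whole thing is asked for, a point or a joint stands for the part that bears it (a point fixed in the world has none). Each returns a list of dicts, best first, with "confidence" (0 to 1); they miss things now and then, are a little off and sometimes report something else, mostly with a low value. They report only what shows in the picture. A call takes as long as a camera call. They do not tell look-alikes from the thing itself.
- cut_out(picture, query): "region" (400x640 bool, what is visible of it) and "pixel" ([column, row] in pixels, amid what is visible of it).
- tip_of(picture, query): "pixel" ([column, row] in pixels: a listed point, or the origin of a listed thing).
The state is a dict: "clock": time; "q": joint angles; "qd": joint speeds; "joint_torque": joint torques, N m; "tool_pos": TCP position; "eef_rot": TCP orientation; "contact_force": force on the tool from outside, world axes, zero at the start; "moment": the same for the moment, N m; "opening": opening from 0.0 (shut) to 1.0 (fully open).
Only numpy, scipy, OpenCV 4.12 (cv2) and the standard library are available. Lean on these libraries where they do the work, as an engineer would, in place of code of your own. Each camera call takes 0.05 s, during which the arm holds its last target.

## Working session

There is one attempt and no reset: what is moved stays moved. The work goes in short steps, Python scripts to look and compute and a tool call to move; the robot and the scene stay as the last step left them, time stands still between calls to the robot, and variables do not carry over. Pictures are saved under pics/ and viewed, and the job is handed in when it is done.

Besides the shell and the picture viewer there is one more tool, called after ">>>" in YAML: its name, and indented under it one key for each argument. carry_out: Moves the arm, as the interface text tells. Its arguments: {"type":"object","properties":{"linear":{"type":"array"},"roll":{"type":"array"},"gripper":{"type":"number"},"grip_force":{"type":"number"}},"required":["linear","roll"]}

```bash
mkdir -p pics; ls; cat > h.py <<'E'
import numpy as np, cv2
from plant import status, snapshot, finish_job, cut_out, tip_of
def save(s,n): cv2.imwrite('pics/'+n+'.png', s['img'][:,:,::-1])
def ray(s,u,v):
    a=(u-s['cx'])/s['fx']; b=(v-s['cy'])/s['fy']; x,y=a,b
    for _ in range(20):
        f=1+s['k1']*(x*x+y*y); x,y=a/f,b/f
    return np.array([x,y,1.])
def W(s,p): 
    T=s['world_from_camera']; return T[:3,:3]@p+T[:3,3]
def at_depth(s,u,v,r=1):
    u0,v0=int(round(u)),int(round(v))
    d=s['range_z'][max(0,v0-r):v0+r+1,max(0,u0-r):u0+r+1]; d=d[d>0]
    return W(s,ray(s,u,v)*np.median(d)) if d.size else None
def at_z(s,u,v,z):
    T=s['world_from_camera']; d=T[:3,:3]@ray(s,u,v); o=T[:3,3]
    return o+d*(z-o[2])/d[2]
def proj(s,p):
    T=s['world_from_camera']; c=T[:3,:3].T@(np.asarray(p)-T[:3,3]); x,y=c[:2]/c[2]
    f=1+s['k1']*(x*x+y*y); return np.array([x*f*s['fx']+s['cx'],y*f*s['fy']+s['cy']])
def cloud(s):
    H,Wd=s['range_z'].shape
    uu,vv=np.meshgrid(np.arange(Wd),np.arange(H))
    a=(uu-s['cx'])/s['fx']; b=(vv-s['cy'])/s['fy']; x,y=a.copy(),b.copy()
    for _ in range(20):
        f=1+s['k1']*(x*x+y*y); x,y=a/f,b/f
    P=np.stack([x,y,np.ones_like(x)],-1)*s['range_z'][...,None]
    T=s['world_from_camera']; return P@T[:3,:3].T+T[:3,3]
E
python3 - <<'E'
from h import *
for n in ['side','top']:
    s=snapshot(n); save(s,n+'0'); print(n,s['fx'],s['cx'],s['cy'],s['k1'],s['world_from_camera'].round(3).tolist())
    for q in ['chute','chute_low','chute_open','carrier1_mid','tray','gauge_tab','gauge_tip','gauge_mid','gauge_mat','lever_knob','drive_box','reagent','tube_rack','stapler']:
        for r in tip_of(s,q)[:6]:
            p=r['pixel']; w=at_depth(s,*p); print(q,np.round(p,1),round(r['confidence'],2),None if w is None else w.round(3))
print(status.get_state())
E
```

```text
pics
side 483.1638810406606 325.30960760233154 201.65293527765698 -0.07201577720161087 [[-0.999, -0.024, 0.03, 0.564], [-0.038, 0.499, -0.866, 0.972], [0.005, -0.866, -0.499, 0.664], [0.0, 0.0, 0.0, 1.0]]
chute [302.5 223.3] 0.61 [0.646 0.07  0.088]
chute_low [303.6 185.3] 0.91 [ 0.654 -0.071  0.108]
chute_open [301.2 230.7] 0.87 [0.64  0.169 0.133]
carrier1_mid [251.4 189.5] 0.61 [ 0.807 -0.18   0.033]
carrier1_mid [353.7 203.3] 0.49 [ 0.528 -0.14   0.02 ]
carrier1_mid [304.8 186. ] 0.47 [ 0.649 -0.041  0.122]
tray [381.  314.5] 0.69 [0.478 0.262 0.003]
gauge_tab [371.1 224.7] 0.88 [ 0.488 -0.006  0.04 ]
gauge_tip [394. 233.] 0.56 [ 0.43  -0.019  0.009]
gauge_mid [377.  230.5] 0.81 [ 0.471 -0.029  0.009]
gauge_mid [300.5 229.6] 0.66 [0.647 0.109 0.096]
gauge_mid [304.  187.2] 0.53 [ 0.65  -0.034  0.122]
gauge_mat [376.4 236.9] 0.97 [ 0.474 -0.     0.009]
lever_knob [365.6 155.1] 0.52 [ 0.495 -0.281  0.097]
drive_box [375.6 184. ] 0.65 [ 0.464 -0.247  0.023]
drive_box [379.3 314.4] 0.65 [0.482 0.262 0.003]
reagent [314.4 166.7] 0.91 [ 0.646 -0.378  0.01 ]
tube_rack [282.5 357.3] 0.77
[... 1456 characters left out ...]
.107 0.093]
{'clock': 1.5, 'q': array([ 1.29081772,  0.68911493, -0.19460335,  1.56529369,  0.15730222,
        0.90250749, -0.21509611]), 'qd': array([-0.00059946,  0.00214505, -0.0004192 , -0.00028967, -0.00133378,
       -0.00052791, -0.00115564]), 'joint_torque': array([-3.05958865e-04, -5.27489305e+01, -1.26717087e+00, -1.53742415e+01,
       -5.19378274e-02, -6.30987761e-04,  7.12320144e-06]), 'tool_pos': array([ 0.19294091, -0.59449577,  0.25773516]), 'eef_rot': array([9.87715796e-01, 1.56261017e-01, 1.04498192e-05, 2.87507664e-05]), 'contact_force': array([-0.99090079, -0.06167031,  0.67049819]), 'moment': array([-0.00739466,  0.02165965,  0.01922971]), 'opening': 0.9990428425103683}
```

View pics/side0.png

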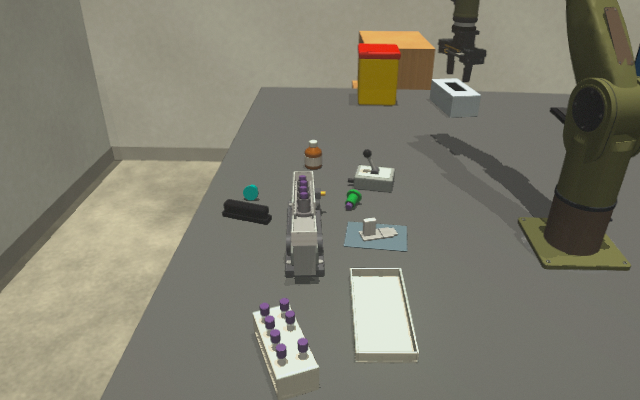

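View pics/top0.png

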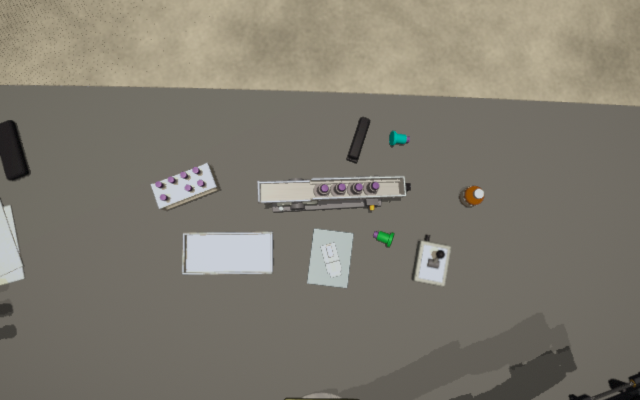

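The side picture shows the chute at about (303,225) with the purple caps in its lower run. The gauge mat is at (376,236), the tray at (381,314), the box with its lever at (375,178), and the green and teal look-alikes at (353,198) and (251,192). The top picture shows four carriers in the chute at (323..375,188). Next I'll measure the geometry in enlarged crops.

```bash
python3 - <<'E'
from h import *
s=snapshot('top')
c=s['img'][160:300,170:460,::-1]; 
cv2.imwrite('pics/topcrop.png',cv2.resize(c[0:60,80:250],None,fx=4.6,fy=4.6,interpolation=cv2.INTER_CUBIC))
cv2.imwrite('pics/topcrop2.png',cv2.resize(s['img'][220:300,300:460,::-1],None,fx=5,fy=5,interpolation=cv2.INTER_CUBIC))
P=cloud(s)
for q in ['chute','carrier1_mid','tray','gauge_tab','gauge_mat','drive_box','lever_knob','tube_rack','reagent','stapler']:
    for r in cut_out(s,q)[:6]:
        m=r['region']; pts=P[m]; hi=pts[pts[:,2]>0.0]
        rect=cv2.minAreaRect(hi[:,:2].astype(np.float32))
        print(q,round(r['confidence'],2),m.sum(),np.round(r['pixel'],0),'c',np.round(rect[0],4),'sz',np.round(rect[1],3),round(rect[2],1),'z',np.percentile(hi[:,2],[2,50,98]).round(3))
E
```

```text
chute 0.58 3575 [321. 198.] c [ 0.5949 -0.025 ] sz [0.202 0.401] 4.9 z [0.015 0.076 0.117]
carrier1_mid 0.7 211 [372. 187.] c [ 0.5937 -0.0467] sz [0.04  0.248] 47.1 z [0.052 0.085 0.11 ]
carrier1_mid 0.55 209 [400. 138.] c [ 0.6684 -0.0809] sz [0.058 0.411] 51.9 z [0.008 0.026 0.043]
carrier1_mid 0.47 184 [386. 236.] c [ 0.5226 -0.0779] sz [0.04  0.209] 7.4 z [0.016 0.028 0.043]
gauge_tab 0.9 455 [333. 258.] c [ 0.4691 -0.0168] sz [0.088 0.051] 28.4 z [0.002 0.008 0.053]
gauge_mat 0.71 1691 [324. 259.] c [ 0.4756 -0.0119] sz [0.109 0.15 ] 84.8 z [0.    0.003 0.008]
drive_box 0.65 1403 [431. 259.] c [ 0.5057 -0.1575] sz [0.348 0.133] 78.9 z [0.007 0.039 0.105]
drive_box 0.52 410 [471. 196.] c [ 0.6536 -0.3946] sz [0.055 0.051] 16.4 z [0.01  0.056 0.086]
lever_knob 0.58 78 [438. 258.] c [ 0.4864 -0.286 ] sz [0.018 0.031] 64.2 z [0.054 0.103 0.11 ]
tube_rack 0.62 1939 [182. 189.] c [0.6196 0.2348] sz [0.473 0.153] 76.3 z [0.005 0.053 0.092]
reagent 0.71 402 [470. 193.] c [ 0.6537 -0.3945] sz [0.054 0.051] 16.4 z [0.014 0.056 0.086]
stapler 0.62 556 [361. 139.] c [ 0.6838 -0.0387] sz [0.037 0.408] 70.8 z [0.004 0.039 0.044]
```

View pics/topcrop.png

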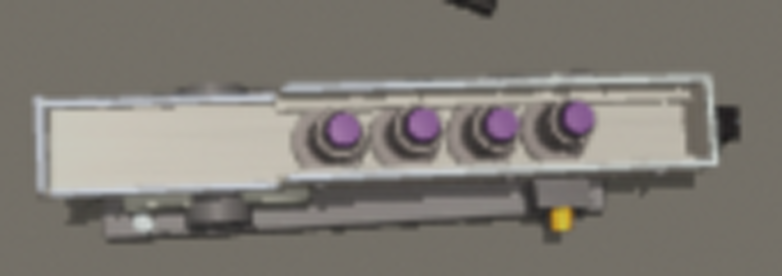

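View pics/topcrop2.png

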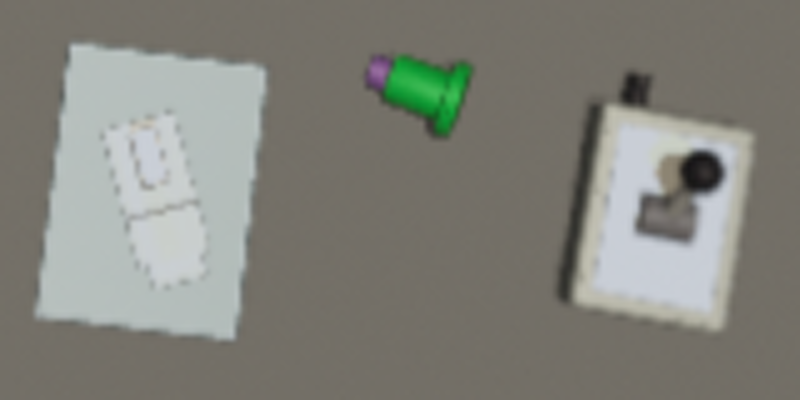

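```bash
cat > fit.py <<'E'
from h import *
from scipy.optimize import least_squares
def chute_T(o,yaw,t=np.radians(10)):
    x=np.array([np.cos(yaw)*np.cos(t),np.sin(yaw)*np.cos(t),np.sin(t)]); y=np.array([-np.sin(yaw),np.cos(yaw),0]); z=np.cross(x,y)
    return np.stack([x,y,z],1),np.array([o[0],o[1],o[2]])
E
python3 - <<'E'
from fit import *
tp=snapshot('top'); sd=snapshot('side')
# initial yaw from wall edges in top image: project & overlay
for nm,s in [('top',tp),('side',sd)]:
    P=cloud(s).reshape(-1,3)
    # floor of open section: sample region
    m=(abs(P[:,0]-.645)<.018)&(P[:,1]>.06)&(P[:,1]<.15)&(P[:,2]>.06)&(P[:,2]<.13)
    Q=P[m]; A=np.c_[Q[:,:2],np.ones(len(Q))]
    c=np.linalg.lstsq(A,Q[:,2],rcond=None)[0]; r=Q[:,2]-A@c
    k=abs(r)<.003; c=np.linalg.lstsq(A[k],Q[k,2],rcond=None)[0]
    print(nm,m.sum(),'slope',np.degrees(np.arctan(np.hypot(c[0],c[1]))),'yaw',np.degrees(np.arctan2(c[1],c[0])),'y at x=.645,z=.083', (.083-c[2]-.645*c[0])/c[1])
    # all chute points: height above floor plane
    h=P[:,2]-(P[:,:2]@c[:2]+c[2])
    z=(P[:,0]>.58)&(P[:,0]<.72)&(P[:,1]>-.25)&(P[:,1]<.22)
    for lo,hi,t in [(.005,.014,'wall9'),(.035,.045,'plate40')]:
        for yb in np.arange(-.2,.2,.04):
            q=z&(h>lo)&(h<hi)&(abs(P[:,1]-yb)<.01)
            if q.sum()>4: print(t,yb.round(2),q.sum(),np.percentile(P[q,0],[3,20,50,80,97]).round(4))
    # caps
    img=s['img'].reshape(-1,3).astype(int)
    pur=z&(img[:,2]>img[:,1]+35)&(img[:,0]>img[:,1]+15)
    print('purple',pur.sum(), np.sort(P[pur,1]).round(3)[::6])
E
```

```text
top 490 slope 10.07503477098968 yaw 92.94957304719603 y at x=.645,z=.083 0.05271575520411112
wall9 -0.2 21 [0.6422 0.6532 0.6647 0.678  0.6865]
wall9 -0.16 11 [0.6463 0.6485 0.6864 0.6884 0.6897]
wall9 -0.12 67 [0.6069 0.6144 0.6301 0.6495 0.6839]
wall9 -0.08 25 [0.6407 0.6437 0.6507 0.6787 0.6812]
wall9 -0.04 32 [0.629  0.6366 0.6426 0.6756 0.6771]
wall9 0.0 38 [0.6322 0.6374 0.6475 0.6705 0.6744]
wall9 0.04 54 [0.6223 0.6363 0.6505 0.6666 0.6716]
wall9 0.08 23 [0.618  0.6204 0.6517 0.6695 0.6701]
wall9 0.12 21 [0.6157 0.6161 0.6645 0.6657 0.6679]
wall9 0.16 25 [0.6111 0.6121 0.6141 0.6621 0.6627]
plate40 -0.2 48 [0.6437 0.6522 0.6682 0.6886 0.6942]
plate40 -0.16 20 [0.6389 0.6395 0.6424 0.6898 0.6905]
plate40 -0.12 59 [0.6368 0.6509 0.6586 0.6841 0.6873]
plate40 -0.08 54 [0.6322 0.6352 0.6511 0.6812 0.6848]
plate40 -0.04 36 [0.6283 0.6307 0.646  0.677  0.6801]
plate40 0.0 44 [0.6257 0.6285 0.6481 0.675  0.6774]
plate40 0.04 10 [0.6239 0.624  0.6718 0.6725 0.6727]
purple 125 [-0.128 -0.124 -0.122 -0.12  -0.117 -0.083 -0.081 -0.078 -0.075 -0.073
 -0.07  -0.037 -0.035 -0.032 -0.03  -0.027  0.003  0.008  0.011  0.013
  0.016]
side 230 slope 12.375816171436464 yaw -54.127342038054756 y at x=.645,z=.083 0.1311485649884478
wall9 -0.04 19 [0.6453 0.6477 0.6508 0.6571 0.6599]
wall9 0.0 6 [0.6265 0.6358 0.6668 0.6734 0.6746]
wall9 0.04 14 [0.62   0.6213 0.6692 0.6715 0.6716]
wall9 0.08 7 [0.6176 0.6179 0.6194 0.6657 0.6674]
wall9 0.12 16 [0.6201 0.6416 0.6552 0.6609 0.663 ]
purple 47 [-0.125 -0.117 -0.08  -0.073 -0.042 -0.032  0.004  0.011]
```

```bash
cat > ov.py <<'E'
from fit import *
def overlay(s,R,o,name,box,f=5,cars=[]):
    x0,y0,x1,y1=box
    im=cv2.resize(s['img'][y0:y1,x0:x1,::-1],None,fx=f,fy=f,interpolation=cv2.INTER_CUBIC)
    def px(p): 
        u=proj(s,R@np.array(p)+o); return tuple(int(round(v)) for v in ((u-[x0,y0]+.5)*f))
    L=[]
    for sg in (-1,1):
        L+=[((-.245,sg*.023,.04),(0,sg*.023,.04)),((0,sg*.023,.009),(.13,sg*.023,.009)),((0,sg*.023,0),(.13,sg*.023,0)),((0,sg*.023,.0),(0,sg*.023,.04)),((-.245,sg*.017,.014),(0,sg*.017,.014))]
    L+=[((.13,-.023,.026),(.13,.023,.026)),((-.245,-.023,.04),(-.245,.023,.04)),((0,-.023,0),(0,.023,0))]
    for a,b in L: cv2.line(im,px(a),px(b),(0,0,255),1)
    for cx in cars: cv2.circle(im,px((cx,0,.052)),4,(0,255,0),1)
    cv2.imwrite('pics/'+name+'.png',im)
E
python3 - <<'E'
from ov import *
o=np.array([.647,.051,.083]); R,o=chute_T(o,np.radians(95))
overlay(snapshot('top'),R,o,'ovt1',(250,165,420,220),4.6,[-.164,-.12,-.076,-.032])
overlay(snapshot('side'),R,o,'ovs1',(270,160,340,280),5,[-.164,-.12,-.076,-.032])
E
```

```text
(no output)
```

View pics/ovt1.png

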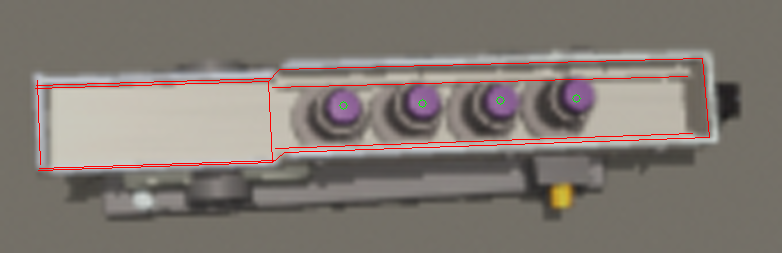

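View pics/ovs1.png

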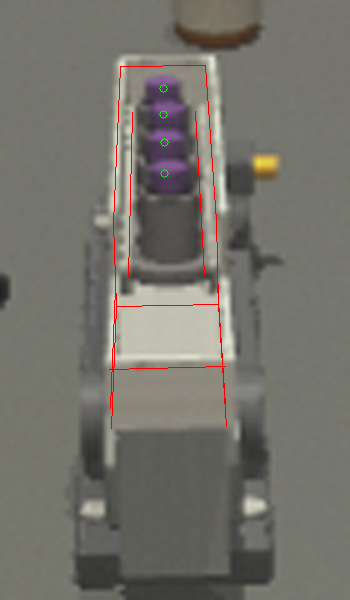

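```bash
cat > boxes.py <<'E'
from h import *
def rect(P,z0,z1,xr,yr):
    m=(P[:,2]>z0)&(P[:,2]<z1)&(P[:,0]>xr[0])&(P[:,0]<xr[1])&(P[:,1]>yr[0])&(P[:,1]<yr[1])
    Q=P[m]; b=np.median(Q[:,:2],0)
    r=cv2.minAreaRect(Q[:,:2].astype(np.float32)); return m.sum(),np.round(r[0],4),np.round(r[1],4),round(r[2],1)
E
python3 - <<'E'
from boxes import *
for n in ['top','side']:
    s=snapshot(n); P=cloud(s).reshape(-1,3); print(n)
    print('box',rect(P,.034,.046,(.38,.58),(-.38,-.2)))
    print('tray rim',rect(P,.020,.030,(.38,.57),(.1,.42)))
    print('gauge tab',rect(P,.04,.053,(.38,.57),(-.12,.1)))
    print('gauge',rect(P,.0065,.053,(.38,.57),(-.12,.07)))
    print('mat',rect(P,.002,.02,(.35,.59),(-.12,.1)))
    m=(P[:,2]>.085)&(P[:,2]<.115)&(P[:,0]>.43)&(P[:,0]<.55)&(P[:,1]>-.34)&(P[:,1]<-.23)
    Q=P[m]; print('knob',m.sum(),Q.mean(0).round(4),Q.max(0).round(4),Q.min(0).round(4))
E
```

```text
top
box (np.int64(1078), array([ 0.4679, -0.2846]), array([0.084 , 0.1102]), 79.8)
tray rim (np.int64(385), array([0.4828, 0.2659]), array([0.1093, 0.24  ]), 1.7)
gauge tab (np.int64(57), array([ 0.4942, -0.0087]), array([0.0291, 0.0135]), 15.5)
gauge (np.int64(363), array([ 0.4646, -0.0101]), array([0.1045, 0.1666]), 83.5)
mat (np.int64(1875), array([ 0.4699, -0.0098]), array([0.2397, 0.2197]), 0.1)
knob 66 [ 0.4926 -0.2878  0.1036] [ 0.5029 -0.2788  0.1102] [ 0.4826 -0.2993  0.0917]
side
box (np.int64(512), array([ 0.466 , -0.2841]), array([0.0895, 0.1103]), 80.5)
tray rim (np.int64(769), array([0.4803, 0.2627]), array([0.1107, 0.2429]), 2.0)
gauge tab (np.int64(81), array([ 0.4921, -0.0102]), array([0.0311, 0.0151]), 14.5)
gauge (np.int64(544), array([ 0.478 , -0.0114]), array([0.106 , 0.1409]), 82.0)
mat (np.int64(2385), array([ 0.4699, -0.0101]), array([0.2197, 0.2399]), 90.0)
knob 63 [ 0.4901 -0.2859  0.1006] [ 0.502  -0.279   0.1111] [ 0.4792 -0.2964  0.0852]
```

>>> carry_out:
  linear:
    - [0.03,0.026,0]
    - [0.06,0.052,0]
    - [0.09,0.078,0]
    - [0.12,0.104,0]
    - [0.15,0.13,0]
    - [0.18,0.156,0]
    - [0.21,0.182,0]
    - [0.24,0.208,-0.01]
  roll: [-0.06,-0.12,-0.18,-0.24,-0.3,-0.36,-0.42,-0.49]
  gripper: 0
  grip_force: 20

```text
clock: 3.02
tool_pos: [0.4352, -0.3859, 0.2494]
eef_rot: [0.996, -0.09, 0.002, 0.001]
contact_force: [0.5, -0.5, 0.4]
opening: 0.418
```

>>> carry_out:
  linear:
    - [0.03,0.028,0]
    - [0.06,0.056,0]
    - [0.096,0.09,0]
    - [0.096,0.09,-0.03]
    - [0.096,0.09,-0.06]
    - [0.096,0.09,-0.095]
    - [0.096,0.09,-0.13]
    - [0.096,0.09,-0.155]
  roll: [0,0,0,0,0,0,0,0]

```text
clock: 3.68
tool_pos: [0.5304, -0.295, 0.0917]
eef_rot: [0.996, -0.089, 0.001, 0.001]
contact_force: [-0.4, 0.1, -0.6]
opening: 0.009
```

```bash
python3 - <<'E'
from h import *
st=status.get_state(); print(st['tool_pos'],st['contact_force'],st['opening'])
a=snapshot('side')['img'][130:210,320:420,::-1]; b=snapshot('top')['img'][220:300,380:480,::-1]
cv2.imwrite('pics/lev1.png',np.hstack([cv2.resize(x,None,fx=4,fy=4,interpolation=cv2.INTER_CUBIC) for x in (a,b)]))
E
```

```text
[ 0.5303926  -0.29503189  0.09169602] [-0.39319187  0.10022695 -0.64872191] 0.00881624075601718
```

View pics/lev1.png

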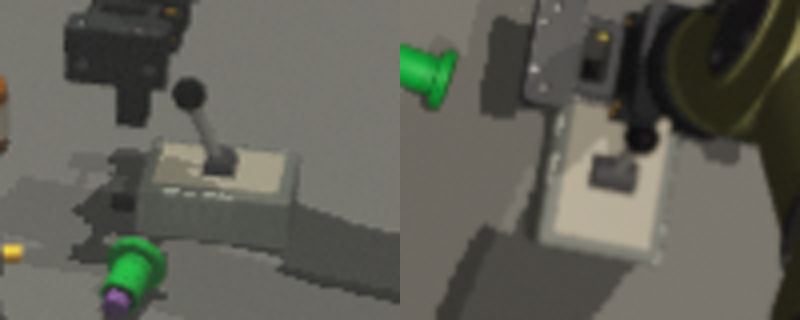

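The closed fingers stand at (133,100) in the left crop, on the +x side of the knob at (188,95), ready to push.

>>> carry_out:
  linear:
    - [-0.01,0.002,0]
    - [-0.02,0.0035,0]
    - [-0.03,0.0055,0]
    - [-0.04,0.007,0]
    - [-0.049,0.009,0]
    - [-0.056,0.01,0]
    - [-0.06,0.011,0]
    - [-0.06,0.011,0]
  roll: [0,0,0,0,0,0,0,0]

```text
clock: 4.45
tool_pos: [0.4691, -0.284, 0.0916]
eef_rot: [0.996, -0.09, -0.001, 0.0]
contact_force: [1.6, -1.5, 1.9]
opening: 0.005
```

>>> carry_out:
  linear:
    - [-0.002,0.0004,0]
    - [-0.004,0.0007,0]
    - [-0.006,0.001,0]
    - [-0.006,0.001,0]
  roll: [0,0,0,0]

```text
clock: 4.78
tool_pos: [0.4642, -0.2831, 0.0918]
eef_rot: [0.996, -0.089, 0.0, 0.0]
contact_force: [3.2, -0.0, 0.7]
opening: 0.005
```

```bash
python3 - <<'E'
from h import *
st=status.get_state(); print(st['tool_pos'],st['contact_force'],st['opening'])
a=snapshot('side')['img'][130:210,320:420,::-1]; b=snapshot('top')['img'][220:300,380:480,::-1]
cv2.imwrite('pics/lev2.png',np.hstack([cv2.resize(x,None,fx=4,fy=4,interpolation=cv2.INTER_CUBIC) for x in (a,b)]))
E
```

```text
[ 0.46420773 -0.28310166  0.09179462] [ 3.24842216 -0.00604699  0.65837214] 0.004887849854909249
```

View pics/lev2.png

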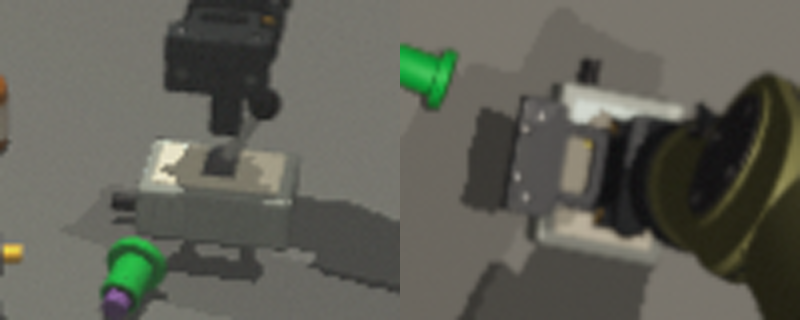

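The lever has swung to the −x side, with the knob at (262,103). I'll keep pushing gently until the force rises at the end stop.

>>> carry_out:
  linear:
    - [-0.003,0.0005,0]
    - [-0.006,0.001,0]
    - [-0.006,0.001,0]
  roll: [0,0,0]

```text
clock: 5.13
tool_pos: [0.463, -0.283, 0.0925]
eef_rot: [0.996, -0.089, 0.005, 0.001]
contact_force: [10.0, -1.5, -0.5]
opening: 0.005
```

```bash
cat > geo.py <<'E'
from ov import *
YAW=np.radians(95); R,O=chute_T((.646,.0495,.083),YAW)
def C(x,y=0,z=0): return R@np.array([x,y,z])+O
def push_tcp(xc,h=.004,half=.0175): return C(xc,0,h)-half*np.array([np.cos(YAW),np.sin(YAW),0])+[0,0,.019]
def st():
    s=status.get_state(); q=s['eef_rot']; return s, s['tool_pos'], 2*np.arctan2(q[1],q[0])
E
python3 - <<'E'
from geo import *
s,p,y=st(); print(p,np.degrees(y),s['q'].round(2))
t=push_tcp(-.1975); print('start',t,t-p,'roll',np.radians(5)-y)
t=push_tcp(-.055); print('end',t); print(R[:,0])
E
```

```text
[ 0.46303135 -0.28295274  0.09254187] -10.174517139883855 [ 0.47  0.84 -0.01  1.95  0.02  0.34 -1.3 ]
start [ 0.66453751 -0.16238476  0.07164372] [ 0.20150617  0.12056799 -0.02089816] roll 0.2648452864912862
end [ 0.6523065  -0.02258367  0.09638858]
[-0.08583165  0.98106026  0.17364818]
```

>>> carry_out:
  linear:
    - [0.01,-0.002,0]
    - [0.015,-0.003,0.03]
    - [0.015,-0.003,0.07]
    - [0.015,-0.003,0.11]
  roll: [0,0,0,0]

```text
clock: 5.47
tool_pos: [0.4753, -0.2848, 0.2022]
eef_rot: [0.996, -0.089, 0.001, 0.0]
contact_force: [-0.0, -0.5, 0.6]
opening: 0.002
```

```bash
python3 - <<'E'
from geo import *
s,p,y=st(); print(p,np.degrees(y))
t=push_tcp(-.1975); print('start',t,t-p,'roll',np.radians(5)-y)
E
```

```text
[ 0.47533048 -0.28484909  0.2021985 ] -10.178017307519243
start [ 0.66453751 -0.16238476  0.07164372] [ 0.18920704  0.12246434 -0.13055479] roll 0.26490637594089544
```

>>> carry_out:
  linear:
    - [0.03,0.02,0]
    - [0.063,0.041,0]
    - [0.095,0.061,0]
    - [0.126,0.082,0]
    - [0.16,0.103,0]
    - [0.189,0.1225,0]
    - [0.189,0.1225,-0.03]
    - [0.189,0.1225,-0.05]
  roll: [0.05,0.1,0.15,0.2,0.24,0.265,0.265,0.265]

```text
clock: 6.13
tool_pos: [0.6642, -0.1592, 0.1502]
eef_rot: [0.999, 0.046, -0.0, -0.001]
contact_force: [-1.5, -0.6, -1.2]
opening: 0.006
```

```bash
python3 - <<'E'
from geo import *
s,p,y=st(); print(p,np.degrees(y))
t=push_tcp(-.1975); print('start',t,t-p,'roll',np.radians(5)-y)
a=snapshot('side')
cv2.imwrite('pics/p1.png',cv2.resize(a['img'][120:260,240:380,::-1],None,fx=4,fy=4,interpolation=cv2.INTER_CUBIC))
b=snapshot('top'); cv2.imwrite('pics/lev3.png',cv2.resize(b['img'][160:300,370:470,::-1],None,fx=4,fy=4,interpolation=cv2.INTER_CUBIC))
E
```

```text
[ 0.66418939 -0.15915284  0.15015376] 5.24364012577155
start [ 0.66453751 -0.16238476  0.07164372] [ 0.00034812 -0.00323192 -0.07851004] roll -0.004252322384686633
```

View pics/p1.png

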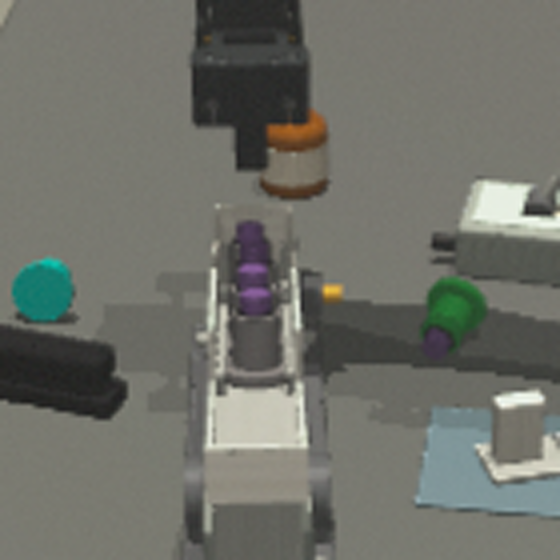

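View pics/lev3.png

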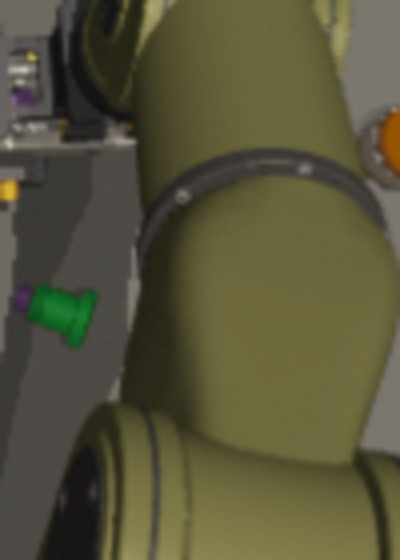

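The finger tip at (252,150) lines up with the caps at (252,235), so I'll go down behind carrier 1.

>>> carry_out:
  linear:
    - [0,-0.003,-0.01]
    - [0,-0.003,-0.025]
    - [0,-0.003,-0.04]
    - [0,-0.003,-0.055]
    - [0,-0.003,-0.065]
    - [0,-0.003,-0.072]
    - [0,-0.003,-0.077]
    - [0,-0.003,-0.077]
  roll: [-0.004,-0.004,-0.004,-0.004,-0.004,-0.004,-0.004,-0.004]

```text
clock: 6.9
tool_pos: [0.659, -0.1646, 0.0697]
eef_rot: [0.999, 0.042, -0.006, -0.001]
contact_force: [0.4, 1.4, -0.3]
opening: 0.007
```

```bash
python3 - <<'E'
from geo import *
s,p,y=st(); print(p,np.degrees(y),s['contact_force'])
t=push_tcp(-.1975); print(t-p)
E
```

```text
[ 0.65896028 -0.16463113  0.06973087] 4.794525609506316 [ 0.3560936   1.39774817 -0.3195223 ]
[0.00557723 0.00224637 0.00191284]
```

>>> carry_out:
  linear:
    - [0.0055,0.0,0.003]
    - [0.0055,0.0,0.003]
    - [0.0055,0.0,0.003]
  roll: [0,0,0]

```text
clock: 7.15
tool_pos: [0.6657, -0.1647, 0.0739]
eef_rot: [0.999, 0.042, -0.005, -0.001]
contact_force: [-0.3, -0.3, 0.2]
opening: 0.006
```

```bash
python3 - <<'E'
from geo import *
s,p,y=st(); print(p,np.degrees(y),s['contact_force'])
t=push_tcp(-.1975); print(t-p)
a=snapshot('side')
cv2.imwrite('pics/p2.png',cv2.resize(a['img'][120:260,240:380,::-1],None,fx=4,fy=4,interpolation=cv2.INTER_CUBIC))
E
```

```text
[ 0.66573552 -0.1647447   0.07389502] 4.79478462586914 [-0.28674001 -0.32859742  0.18539223]
[-0.00119801  0.00235994 -0.00225131]
```

View pics/p2.png

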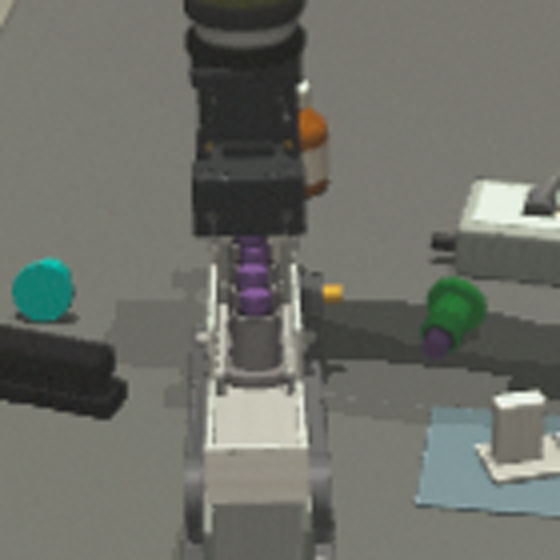

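>>> carry_out:
  linear:
    - [-0.0015,0.005,-0.0006]
    - [-0.002,0.01,0.0003]
    - [-0.0025,0.015,0.0011]
    - [-0.0029,0.02,0.002]
    - [-0.0033,0.025,0.0029]
    - [-0.0038,0.03,0.0038]
    - [-0.0042,0.035,0.0047]
    - [-0.0046,0.04,0.0056]
  roll: [0,0,0,0,0,0,0,0]

```text
clock: 7.87
tool_pos: [0.6614, -0.1277, 0.0805]
eef_rot: [0.999, 0.041, -0.004, 0.001]
contact_force: [0.9, -4.7, 3.2]
opening: -0.0
```

```bash
cat > ps.py <<'E'
from geo import *
s,p,y=st(); tip=p-[0,0,.019]+.0175*np.array([np.cos(YAW),np.sin(YAW),0])
print(p.round(4),np.degrees(y).round(1),s['contact_force'].round(1),'corner chute',(R.T@(tip-O)).round(4), s['clock'])
E
python3 ps.py
```

```text
[ 0.6614 -0.1277  0.0805] 4.7 [ 0.9 -4.7  3.2] corner chute [-1.617e-01  1.000e-04  6.700e-03] 7.8667
```

>>> carry_out:
  linear:
    - [-0.0005,0.006,-0.0009]
    - [-0.001,0.012,0.0001]
    - [-0.0016,0.018,0.0012]
    - [-0.0021,0.024,0.0022]
    - [-0.0026,0.03,0.0033]
    - [-0.0031,0.036,0.0044]
    - [-0.0037,0.042,0.0054]
    - [-0.0042,0.048,0.0065]
  roll: [0,0,0,0,0,0,0,0]

```text
clock: 8.53
tool_pos: [0.6573, -0.0808, 0.0876]
eef_rot: [0.999, 0.04, -0.004, 0.003]
contact_force: [0.5, -5.1, 4.1]
opening: 0.008
```

```bash
python3 ps.py; python3 - <<'E'
from geo import *
a=snapshot('side'); b=snapshot('top')
cv2.imwrite('pics/p3.png',np.hstack([cv2.resize(x,(400,400),interpolation=cv2.INTER_CUBIC) for x in (a['img'][140:240,250:350,::-1],b['img'][140:240,250:350,::-1])]))
E
```

```text
[ 0.6573 -0.0808  0.0876] 4.6 [ 0.5 -5.1  4.1] corner chute [-1.141e-01  1.000e-04  5.500e-03] 8.5333
```

View pics/p3.png

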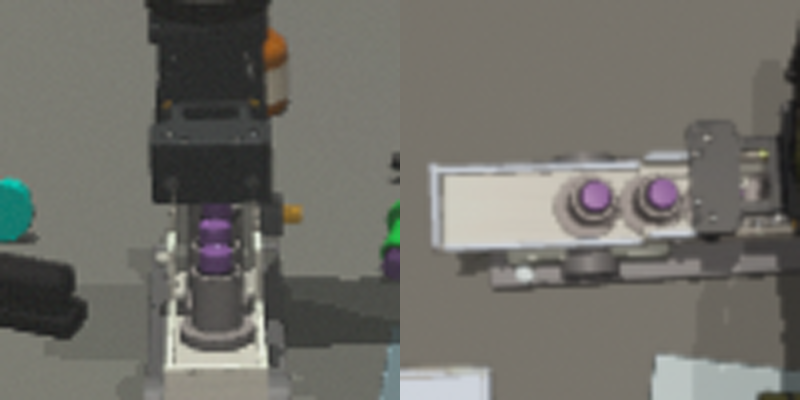

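The column is moving up: the top carrier's foot is now out in the open section, at (590,200) in the right crop. I'll continue.

>>> carry_out:
  linear:
    - [-0.0006,0.007,0.0009]
    - [-0.0012,0.014,0.002]
    - [-0.0018,0.021,0.0033]
    - [-0.0024,0.028,0.0046]
    - [-0.0031,0.035,0.0058]
    - [-0.0037,0.042,0.007]
    - [-0.0043,0.049,0.0083]
    - [-0.005,0.057,0.0097]
  roll: [0,0,0,0,0,0,0,0]

```text
clock: 9.3
tool_pos: [0.6521, -0.0233, 0.0974]
eef_rot: [0.999, 0.041, -0.004, 0.003]
contact_force: [-0.2, -5.0, 2.5]
opening: 0.005
```

```bash
python3 ps.py
```

```text
[ 0.6521 -0.0233  0.0974] 4.7 [-0.2 -5.   2.5] corner chute [-0.0555  0.0003  0.0051] 9.3
```

>>> carry_out:
  linear:
    - [0.0,-0.006,-0.001]
    - [0.0,-0.006,0.02]
    - [0.0,-0.006,0.05]
    - [0.0,-0.006,0.085]
    - [0.0,0.02,0.115]
    - [0.0,0.05,0.115]
    - [0,0.085,0.115]
  roll: [0,0,0,0,-0.12,-0.24,-0.36]

```text
clock: 9.88
tool_pos: [0.6532, 0.0611, 0.2145]
eef_rot: [0.99, -0.143, -0.002, 0.001]
contact_force: [-0.1, 1.4, -1.0]
opening: 0.002
```

```bash
python3 ps.py; python3 - <<'E'
from geo import *
print(status.get_state()['q'].round(2))
E
```

```text
[0.6532 0.0611 0.2145] -16.5 [-0.1  1.4 -1. ] corner chute [ 0.0475 -0.0082  0.1059] 9.8833
[-0.22  0.78  0.11  1.51 -0.1   0.86 -1.94]
```

>>> carry_out:
  linear:
    - [-0.02,0,0]
    - [-0.05,0,0]
    - [-0.08,0,0]
    - [-0.11,0,0]
    - [-0.14,0,0]
    - [-0.16,0,0]
    - [-0.18,0,0]
    - [-0.18,0,0]
  roll: [0.12,0.24,0.36,0.48,0.6,0.72,0.84,0.96]

```text
clock: 10.55
tool_pos: [0.4678, 0.0613, 0.214]
eef_rot: [0.943, 0.334, -0.005, 0.001]
contact_force: [-1.0, -0.3, -0.3]
opening: 0.007
```

>>> carry_out:
  linear:
    - [0,0,0]
    - [0,0,0]
    - [0,0,0]
    - [0,0,0]
    - [0,0,0]
    - [0,0,0]
    - [0,0,0]
    - [0,0,0]
  roll: [0.12,0.24,0.36,0.48,0.6,0.72,0.84,0.96]
  gripper: 0.55

```text
clock: 11.22
tool_pos: [0.4673, 0.0618, 0.2137]
eef_rot: [0.68, 0.734, -0.004, 0.002]
contact_force: [-0.8, 0.5, 0.0]
opening: 0.543
```

```bash
cat > caps.py <<'E'
from geo import *
def caps(s):
    P=cloud(s).reshape(-1,3); Q=(P-O)@R; im=s['img'].reshape(-1,3).astype(int)
    m=(im[:,2]>im[:,1]+30)&(im[:,0]>im[:,1]+12)&(abs(Q[:,1])<.03)&(Q[:,0]>-.25)&(Q[:,0]<.14)
    k=m.reshape(400,640).astype(np.uint8)
    n,l,stt,c=cv2.connectedComponentsWithStats(k)
    out=[]
    for i in range(1,n):
        if stt[i,4]<8: continue
        q=Q[(l==i).ravel()]; top=q[q[:,2]>.047]
        out.append((stt[i,4],c[i].round(1),(top.mean(0) if len(top) else q.mean(0)).round(4)))
    return out
E
python3 - <<'E'
from caps import *
s,p,y=st(); print(p,np.degrees(y),s['q'].round(2),s['opening'])
for n in ('top','side'):
    a=snapshot(n)
    for c in caps(a): print(n,c)
    x=[-.0345,.0075,.0495,.0915]
    if n=='top': overlay(a,R,O,'c1',(250,150,420,220),4.6,x)
    else: overlay(a,R,O,'c1s',(260,150,360,270),5,x)
for x in (.0915,): print(C(x,0,.034)-p)
E
```

```text
[0.46731375 0.06180815 0.21372083] 94.36788182535645 [ 0.05  0.59 -0.45  2.05  0.46  0.6  -0.64] 0.5428865237789331
top (np.int32(35), array([324.9, 186.7]), array([-0.0328, -0.0028,  0.0516]))
top (np.int32(39), array([274.2, 188.8]), array([ 0.0929, -0.0013,  0.0518]))
top (np.int32(33), array([291.6, 188.6]), array([ 0.0508, -0.0008,  0.0517]))
top (np.int32(36), array([308.3, 188.8]), array([0.0091, 0.0011, 0.0513]))
side (np.int32(19), array([302.2, 193.1]), array([-0.0317, -0.0014,  0.0538]))
side (np.int32(21), array([303.7, 198.8]), array([0.0091, 0.0018, 0.0539]))
side (np.int32(27), array([303.3, 205.6]), array([0.0496, 0.0008, 0.0533]))
side (np.int32(30), array([303.1, 212.9]), array([0.0927, 0.0002, 0.0535]))
[ 0.17134722  0.07157729 -0.08134856]
```

View pics/c1.png

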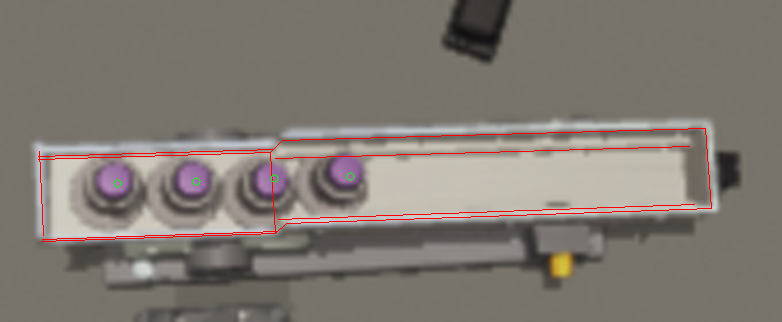

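View pics/c1s.png

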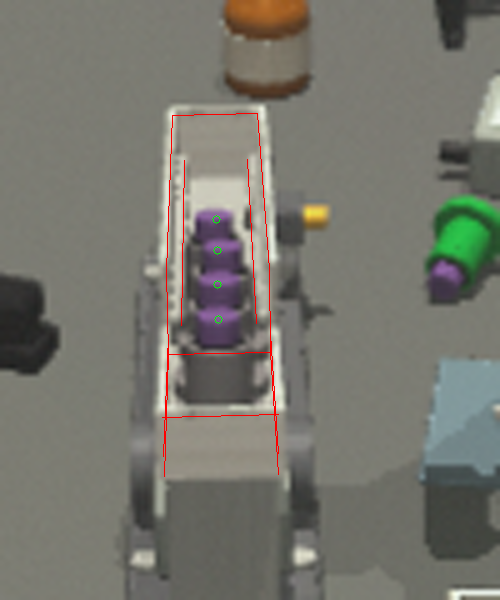

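Four carriers show at chute x 92, 50, 9 and −32 mm, with caps at (116,183), (195,182), (270,179) and (348,174). They are the grey ones in the chute; the look-alikes are lying on the bench. I'll grasp the uppermost.

>>> carry_out:
  linear:
    - [0.035,0.015,0]
    - [0.07,0.03,0]
    - [0.105,0.045,0]
    - [0.14,0.06,0]
    - [0.171,0.072,0]
    - [0.171,0.072,-0.02]
    - [0.171,0.072,-0.04]
    - [0.171,0.072,-0.04]
  roll: [0.011,0.011,0.011,0.011,0.011,0.011,0.011,0.011]

```text
clock: 11.98
tool_pos: [0.6357, 0.1333, 0.1693]
eef_rot: [0.678, 0.735, -0.007, 0.0]
contact_force: [-1.7, -0.2, 0.4]
opening: 0.554
```

```bash
python3 - <<'E'
from geo import *
s,p,y=st(); print(p,np.degrees(y),C(.0925,0,.034)-p)
E
```

```text
[0.63573142 0.13327408 0.1692567 ] 94.55940545280683 [ 0.00284373  0.00109242 -0.03671078]
```

>>> carry_out:
  linear:
    - [0.003,0.001,-0.012]
    - [0.003,0.001,-0.024]
    - [0.003,0.001,-0.035]
    - [0.003,0.001,-0.035]
    - [0.003,0.001,-0.035]
  roll: [0.007,0.007,0.007,0.007,0.007]

```text
clock: 12.4
tool_pos: [0.6383, 0.1341, 0.1337]
eef_rot: [0.676, 0.737, -0.008, -0.0]
contact_force: [1.0, 0.2, 0.6]
opening: 0.548
```

>>> carry_out:
  linear:
    - [0,0,0]
    - [0,0,0]
    - [0,0,0]
    - [0,0,0]
    - [0,0,0]
    - [0,0,0]
  roll: [0,0,0,0,0,0]
  gripper: 0.1
  grip_force: 25

```text
clock: 12.9
tool_pos: [0.6387, 0.1342, 0.1345]
eef_rot: [0.676, 0.737, -0.007, 0.0]
contact_force: [0.6, -0.2, 4.6]
opening: 0.305
```

```bash
python3 - <<'E'
from geo import *
s,p,y=st(); print(p,np.degrees(y),C(.0925,0,.034)-p, s['opening']*88)
E
```

```text
[0.63872708 0.13419416 0.1344912 ] 94.93464352460167 [-0.00015194  0.00017234 -0.00194528] 26.867272622880748
```

>>> carry_out:
  linear:
    - [0,0,0.015]
    - [0,0,0.03]
    - [0,0,0.045]
    - [0,0,0.045]
  roll: [0,0,0,0]

```text
clock: 13.23
tool_pos: [0.6402, 0.1349, 0.1821]
eef_rot: [0.676, 0.737, -0.005, 0.001]
contact_force: [1.0, 0.8, -0.1]
opening: 0.311
```

```bash
cat > look.py <<'E'
import sys
from geo import *
n=sys.argv[1]
a=snapshot('side'); b=snapshot('top')
A=a['img'][150:400,200:440,::-1]; B=b['img'][120:300,150:450,::-1]
cv2.imwrite('pics/%s.png'%n,np.hstack([cv2.resize(A,(384,400),interpolation=cv2.INTER_CUBIC),cv2.resize(B,(416,250),interpolation=cv2.INTER_CUBIC) if 0 else cv2.copyMakeBorder(cv2.resize(B,(416,250),interpolation=cv2.INTER_CUBIC),0,150,0,0,cv2.BORDER_CONSTANT)]))
s,p,y=st(); print(p.round(4),np.degrees(y).round(1),s['contact_force'].round(1),s['opening']*88,s['clock'])
E
python3 look.py g1
```

```text
[0.6387 0.1341 0.1794] 94.9 [-0.1 -0.9 -0.9] 27.513051193680177 13.3333
```

View pics/g1.png

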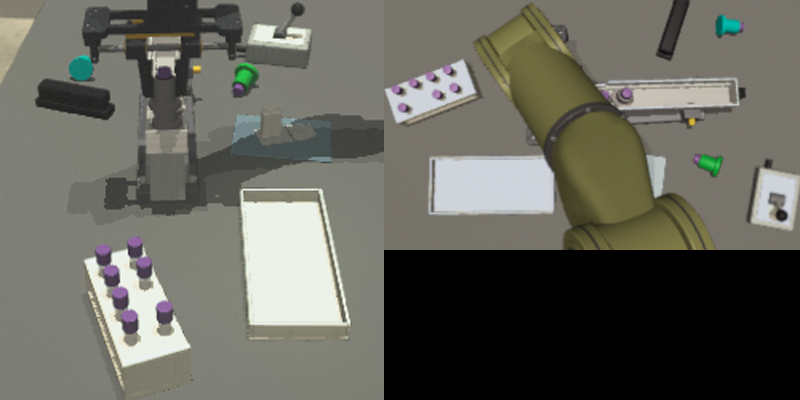

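>>> carry_out:
  linear:
    - [-0.03,0.01,0.0]
    - [-0.06,0.035,0.0]
    - [-0.085,0.065,0]
    - [-0.105,0.1,-0.005]
    - [-0.125,0.133,-0.02]
    - [-0.143,0.165,-0.035]
    - [-0.16,0.195,-0.055]
    - [-0.16,0.2105,-0.075]
  roll: [-0.02,-0.055,-0.055,-0.055,-0.055,-0.055,-0.055,-0.055]

```text
clock: 14.0
tool_pos: [0.473, 0.35, 0.103]
eef_rot: [0.693, 0.721, -0.007, -0.003]
contact_force: [-0.4, 1.0, -0.6]
opening: 0.307
```

>>> carry_out:
  linear:
    - [0,0,-0.02]
    - [0,0,-0.035]
    - [0,0,-0.045]
    - [0,0,-0.051]
    - [0,0,-0.054]
  roll: [0,0,0,0,0]

```text
clock: 14.42
tool_pos: [0.4728, 0.349, 0.0478]
eef_rot: [0.693, 0.721, -0.008, -0.002]
contact_force: [-0.3, -0.7, -0.1]
opening: 0.31
```

```bash
python3 look.py g2
```

```text
[0.4732 0.3494 0.0488] 92.2 [ 0.3 -0.9  0.4] 27.385135099767243 14.5167
```

View pics/g2.png

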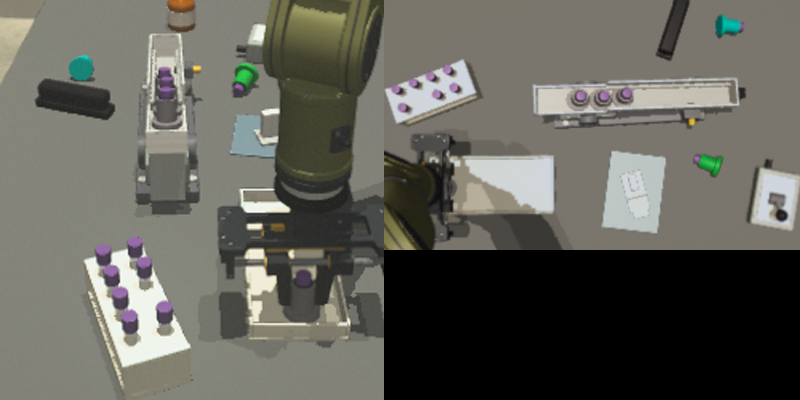

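>>> carry_out:
  linear:
    - [0.005,-0.004,0]
    - [0.006,-0.005,-0.003]
    - [0.006,-0.005,-0.005]
    - [0.006,-0.005,-0.007]
    - [0.006,-0.005,-0.009]
    - [0.006,-0.005,-0.009]
  roll: [0,0,0,0,0,0]

```text
clock: 15.02
tool_pos: [0.4801, 0.3458, 0.041]
eef_rot: [0.693, 0.721, -0.006, -0.003]
contact_force: [0.6, -0.3, 6.8]
opening: 0.306
```

Contact at 6.8 N. I'll open the grip and rise.

>>> carry_out:
  linear:
    - [0,0,0]
    - [0,0,0]
    - [0,0,0]
    - [0,0,0.0]
    - [0,0,0.02]
    - [0,0,0.05]
    - [0,0,0.085]
    - [0,0,0.12]
  roll: [0,0,0,0,0,0,0,0]
  gripper: 0.55

```text
clock: 15.68
tool_pos: [0.4794, 0.3453, 0.1616]
eef_rot: [0.693, 0.721, -0.007, -0.003]
contact_force: [1.2, 0.5, 0.3]
opening: 0.549
```

```bash
python3 look.py g3; python3 - <<'E'
from caps import *
s,p,y=st()
for c in caps(snapshot('top')): print(c)
print(C(.05,0,.034)-p)
E
```

```text
[0.4824 0.3483 0.1661] 92.2 [0.2 1.2 0. ] 48.58026896993711 15.7833
(np.int32(37), array([324.9, 186.7]), array([-0.0328, -0.0028,  0.0512]))
(np.int32(34), array([291.5, 188.6]), array([ 0.0509, -0.0004,  0.052 ]))
(np.int32(38), array([308.3, 188.8]), array([0.0092, 0.0012, 0.0512]))
[ 0.1597954  -0.25560022 -0.04095969]
```

View pics/g3.png

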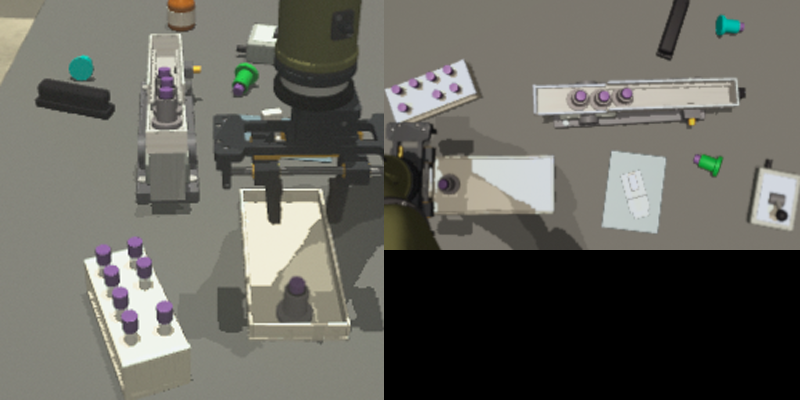

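The first carrier stands upright in the tray at (295,300). Next is carrier 3, at chute x = 50 mm.

>>> carry_out:
  linear:
    - [0.0,-0.025,0.02]
    - [0.02,-0.06,0.02]
    - [0.045,-0.095,0.02]
    - [0.07,-0.13,0.02]
    - [0.095,-0.165,0.02]
    - [0.12,-0.2,0.02]
    - [0.145,-0.232,0.02]
    - [0.16,-0.256,0.015]
  roll: [0.01,0.02,0.049,0.049,0.049,0.049,0.049,0.049]

```text
clock: 16.5
tool_pos: [0.6431, 0.0868, 0.1773]
eef_rot: [0.677, 0.736, -0.004, -0.002]
contact_force: [0.9, 0.8, -0.2]
opening: 0.547
```

```bash
cat > d.py <<'E'
import sys
from geo import *
x=float(sys.argv[1]); h=float(sys.argv[2])
s,p,y=st(); print(p.round(4),np.degrees(y).round(2),(C(x,0,h)-p).round(4),'roll',round(YAW-y,4),s['contact_force'].round(1),s['clock'])
E
python3 d.py .0505 .034
```

```text
[0.6431 0.0868 0.1773] 94.82 [-0.0009  0.0063 -0.052 ] roll 0.0032 [ 0.9  0.8 -0.2] 16.5
```

>>> carry_out:
  linear:
    - [-0.001,0.006,0]
    - [-0.001,0.006,-0.015]
    - [-0.001,0.006,-0.032]
    - [-0.001,0.006,-0.047]
    - [-0.001,0.006,-0.05]
    - [-0.001,0.006,-0.05]
  roll: [0.003,0.003,0.003,0.003,0.003,0.003]

```text
clock: 17.0
tool_pos: [0.6403, 0.0926, 0.1248]
eef_rot: [0.675, 0.737, -0.006, -0.003]
contact_force: [0.2, 1.0, 0.0]
opening: 0.548
```

```bash
python3 d.py .0505 .034
```

```text
[0.6403 0.0926 0.1248] 95.02 [0.0019 0.0006 0.0004] roll -0.0004 [0.2 1.  0. ] 17.0
```

>>> carry_out:
  linear:
    - [0,0,0]
    - [0,0,0]
    - [0,0,0]
    - [0,0,0]
    - [0,0,0]
    - [0,0,0]
    - [0,0,0.01]
    - [0,0,0.02]
  roll: [0,0,0,0,0,0,0,0]
  gripper: 0.1

```text
clock: 17.67
tool_pos: [0.64, 0.0923, 0.1452]
eef_rot: [0.675, 0.737, -0.007, -0.003]
contact_force: [-0.2, 0.8, -1.8]
opening: 0.306
```

>>> carry_out:
  linear:
    - [0,0,0.03]
    - [-0.03,0.01,0.035]
    - [-0.06,0.035,0.035]
    - [-0.085,0.07,0.03]
    - [-0.11,0.105,0.02]
    - [-0.135,0.14,0.005]
    - [-0.155,0.17,-0.015]
    - [-0.159,0.197,-0.035]
  roll: [0,0,-0.055,-0.055,-0.055,-0.055,-0.055,-0.055]

```text
clock: 18.33
tool_pos: [0.4781, 0.2908, 0.1116]
eef_rot: [0.695, 0.719, -0.007, -0.004]
contact_force: [0.3, -0.4, -0.6]
opening: 0.308
```

```bash
python3 look.py g4; python3 -c "
from geo import *
s,p,y=st(); print(np.array([.4807,.2915,.046])-p)"
```

```text
[0.476  0.2967 0.1089] 92.5 [-1.2  0.6 -1.3] 26.97412361667898 18.4333
[ 0.00472969 -0.00523545 -0.06293231]
```

View pics/g4.png

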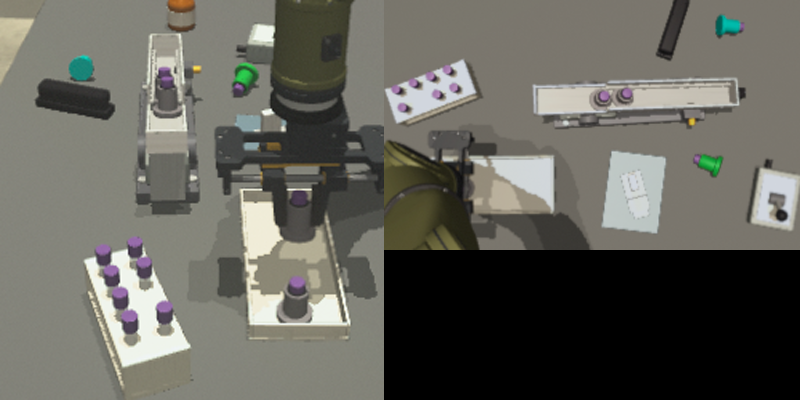

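>>> carry_out:
  linear:
    - [0.003,-0.004,-0.015]
    - [0.004,-0.005,-0.03]
    - [0.0045,-0.005,-0.045]
    - [0.0045,-0.005,-0.055]
    - [0.0045,-0.005,-0.06]
    - [0.0045,-0.005,-0.064]
    - [0.0045,-0.005,-0.067]
    - [0.0045,-0.005,-0.068]
  roll: [0,0,0,0,0,0,0,0]

```text
clock: 19.1
tool_pos: [0.4807, 0.2918, 0.0411]
eef_rot: [0.692, 0.722, -0.006, -0.007]
contact_force: [0.4, 0.2, -0.9]
opening: 0.309
```

>>> carry_out:
  linear:
    - [0,0,-0.001]
    - [0,0,-0.002]
    - [0,0,-0.003]
    - [0,0,-0.003]
  roll: [0,0,0,0]

```text
clock: 19.43
tool_pos: [0.4808, 0.2931, 0.0397]
eef_rot: [0.691, 0.723, -0.005, -0.007]
contact_force: [-2.2, 0.4, 9.9]
opening: 0.309
```

Contact at 9.9 N, so I'll release.

>>> carry_out:
  linear:
    - [0,0,0]
    - [0,0,0]
    - [0,0,0]
    - [0,0,0.0]
    - [0,0,0.02]
    - [0,0,0.05]
    - [0,0,0.085]
    - [0,0,0.12]
  roll: [0,0,0,0,0,0,0,0]
  gripper: 0.55

```text
clock: 20.1
tool_pos: [0.4803, 0.2926, 0.1604]
eef_rot: [0.691, 0.723, -0.006, -0.007]
contact_force: [0.2, 0.6, 0.2]
opening: 0.549
```

```bash
python3 look.py g5; python3 - <<'E'
from geo import *
s,p,y=st(); t=push_tcp(-.065); print(p,t,t-p,'roll',np.radians(5)-y,s['q'].round(2))
E
```

```text
[0.4834 0.2952 0.1645] 92.5 [ 0.7 -0.1  1.2] 48.55943382058057 20.2
[0.48335652 0.29517371 0.16451834] [ 0.65316482 -0.03239427  0.0946521 ] [ 0.1698083  -0.32756798 -0.06986624] roll -1.5270950855649121 [-0.39  0.76 -0.39  1.82  0.44  0.65 -1.  ]
```

View pics/g5.png

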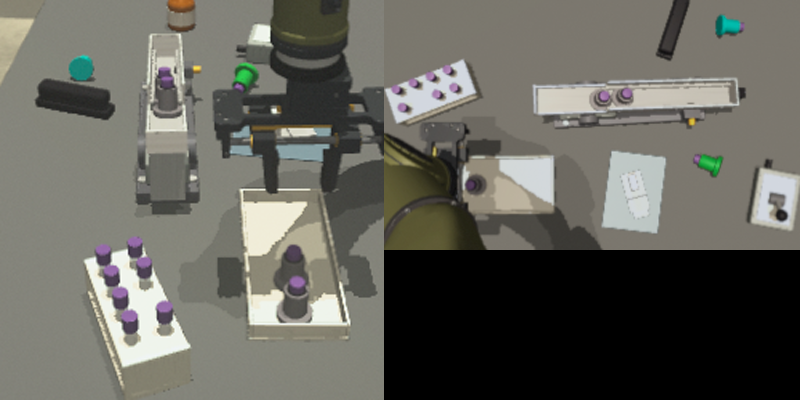

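Two carriers now stand in the tray. I'll push the remaining two up.

>>> carry_out:
  linear:
    - [0.0,-0.02,0.02]
    - [0.01,-0.05,0.04]
    - [0.03,-0.08,0.04]
    - [0.05,-0.11,0.04]
    - [0.07,-0.14,0.04]
    - [0.09,-0.17,0.04]
    - [0.11,-0.2,0.04]
    - [0.13,-0.235,0.04]
  roll: [-0.12,-0.24,-0.36,-0.48,-0.6,-0.72,-0.84,-0.96]
  gripper: 0

```text
clock: 20.87
tool_pos: [0.6136, 0.0595, 0.2037]
eef_rot: [0.948, 0.319, 0.002, -0.006]
contact_force: [0.7, 1.2, -0.1]
opening: 0.009
```

>>> carry_out:
  linear:
    - [0.008,-0.02,0]
    - [0.018,-0.045,0]
    - [0.028,-0.065,0]
    - [0.037,-0.091,0]
    - [0.037,-0.091,0]
    - [0.037,-0.091,0]
  roll: [-0.12,-0.24,-0.36,-0.48,-0.567,-0.567]

```text
clock: 21.37
tool_pos: [0.6504, -0.0343, 0.2025]
eef_rot: [0.999, 0.038, 0.003, -0.004]
contact_force: [0.9, 1.2, -0.1]
opening: 0.003
```

```bash
cat > pt.py <<'E'
import sys
from geo import *
s,p,y=st(); t=push_tcp(float(sys.argv[1])); print(p.round(4),(t-p).round(4),'roll',round(np.radians(5)-y,3),s['contact_force'].round(1))
E
python3 pt.py -.065
```

```text
[ 0.6504 -0.0343  0.2025] [ 0.0028  0.0019 -0.1078] roll 0.01 [ 0.9  1.2 -0.1]
```

>>> carry_out:
  linear:
    - [0.003,0.0,-0.02]
    - [0.003,0.0,-0.04]
    - [0.003,0,-0.06]
    - [0.003,0,-0.08]
    - [0.003,0,-0.095]
    - [0.003,0,-0.104]
    - [0.003,0,-0.1065]
    - [0.003,0,-0.1065]
  roll: [0.01,0.01,0.01,0.01,0.01,0.01,0.01,0.01]

```text
clock: 22.03
tool_pos: [0.6529, -0.0334, 0.0953]
eef_rot: [0.999, 0.044, 0.002, -0.004]
contact_force: [-0.3, -0.2, 0.7]
opening: 0.004
```

```bash
python3 pt.py -.065; python3 ps.py
```

```text
[ 0.6529 -0.0334  0.0953] [ 0.0003  0.001  -0.0006] roll -0.002 [-0.3 -0.2  0.7]
[ 0.6529 -0.0334  0.0953] 5.1 [-0.3 -0.2  0.7] corner chute [-0.0659  0.0004  0.0048] 22.0333
```

>>> carry_out:
  linear:
    - [-0.0006,0.006,0.0011]
    - [-0.0011,0.013,0.0023]
    - [-0.0017,0.0195,0.0035]
    - [-0.0023,0.026,0.0046]
    - [-0.0028,0.0325,0.0058]
    - [-0.0034,0.039,0.0069]
    - [-0.004,0.0455,0.0081]
    - [-0.0045,0.052,0.0092]
  roll: [0,0,0,0,0,0,0,0]

```text
clock: 22.7
tool_pos: [0.6482, 0.0187, 0.1048]
eef_rot: [0.999, 0.044, 0.002, -0.004]
contact_force: [-0.7, -2.5, 2.8]
opening: 0.002
```

```bash
python3 ps.py
```

```text
[0.6482 0.0187 0.1048] 5.1 [-0.7 -2.5  2.8] corner chute [-0.0126  0.0005  0.0051] 22.7
```

>>> carry_out:
  linear:
    - [-0.0005,0.006,0.001]
    - [-0.001,0.012,0.0021]
    - [-0.0016,0.018,0.0032]
    - [-0.0021,0.024,0.0042]
    - [-0.0026,0.03,0.0053]
    - [-0.0031,0.036,0.0064]
    - [-0.0035,0.0405,0.0072]
    - [-0.0035,0.0405,0.0072]
  roll: [0,0,0,0,0,0,0,0]

```text
clock: 23.37
tool_pos: [0.6445, 0.0615, 0.112]
eef_rot: [0.999, 0.045, 0.002, -0.005]
contact_force: [-0.2, -1.1, 1.4]
opening: -0.001
```

>>> carry_out:
  linear:
    - [0.0,-0.006,-0.001]
    - [0.0,-0.006,0.02]
    - [0.0,-0.006,0.05]
    - [0.0,-0.006,0.085]
    - [-0.03,-0.006,0.115]
    - [-0.065,-0.006,0.115]
    - [-0.1,-0.006,0.115]
    - [-0.135,-0.006,0.115]
  roll: [0,0,0,0,0.12,0.24,0.36,0.48]
  gripper: 0.55

```text
clock: 24.03
tool_pos: [0.5087, 0.0564, 0.2277]
eef_rot: [0.959, 0.285, 0.003, -0.006]
contact_force: [-0.2, 0.1, -0.6]
opening: 0.547
```

```bash
python3 ps.py; python3 - <<'E'
from caps import *
for n in ('top','side'):
    a=snapshot(n)
    for c in caps(a): print(n,c)
    if n=='top': overlay(a,R,O,'c2',(250,150,420,220),4.6,[.05,.092])
E
```

```text
[0.5087 0.0564 0.2277] 33.1 [-0.2  0.1 -0.6] corner chute [0.0576 0.1361 0.1175] 24.0333
top (np.int32(35), array([291.8, 187.6]), array([ 0.05  , -0.0032,  0.0511]))
top (np.int32(39), array([274.6, 189.8]), array([0.0922, 0.0011, 0.0512]))
side (np.int32(17), array([302.2, 205.8]), array([ 0.0513, -0.0017,  0.0537]))
side (np.int32(30), array([304.3, 212.8]), array([0.0917, 0.0026, 0.0533]))
```

View pics/c2.png

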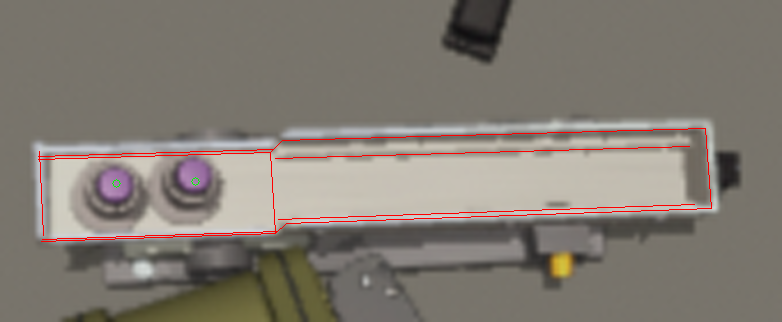

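Both remaining carriers are in the open section, with caps at (116,184) and (193,175). I'll grasp the upper one.

>>> carry_out:
  linear:
    - [0,0.01,0]
    - [0,0.02,0]
    - [0.01,0.03,0]
    - [0.03,0.04,0]
    - [0.055,0.05,-0.01]
    - [0.08,0.06,-0.02]
    - [0.105,0.068,-0.03]
    - [0.129,0.077,-0.035]
  roll: [0.12,0.24,0.36,0.48,0.6,0.72,0.84,0.96]

```text
clock: 24.8
tool_pos: [0.6327, 0.1332, 0.19]
eef_rot: [0.718, 0.696, -0.006, -0.005]
contact_force: [0.4, -1.2, -0.5]
opening: 0.547
```

>>> carry_out:
  linear:
    - [0,0,0]
    - [0,0,0]
  roll: [0.12,0.12]

```text
clock: 24.97
tool_pos: [0.6342, 0.1343, 0.1886]
eef_rot: [0.674, 0.738, -0.005, -0.005]
contact_force: [-0.7, 0.0, -0.8]
opening: 0.548
```

```bash
python3 d.py .0925 .034
```

```text
[0.6342 0.1343 0.1886] 95.21 [ 0.0044  0.0001 -0.0561] roll -0.0037 [-0.7  0.  -0.8] 24.9667
```

>>> carry_out:
  linear:
    - [0.003,0,0]
    - [0.004,0,-0.02]
    - [0.004,0,-0.04]
    - [0.004,0,-0.052]
    - [0.004,0,-0.055]
    - [0.004,0,-0.055]
  roll: [-0.003,-0.003,-0.003,-0.003,-0.003,-0.003]

```text
clock: 25.47
tool_pos: [0.6377, 0.1341, 0.133]
eef_rot: [0.676, 0.737, -0.006, -0.006]
contact_force: [0.2, 0.1, -0.0]
opening: 0.553
```

```bash
python3 d.py .0925 .034
```

```text
[0.6377 0.1341 0.133 ] 94.96 [ 0.0009  0.0003 -0.0005] roll 0.0008 [ 0.2  0.1 -0. ] 25.4667
```

>>> carry_out:
  linear:
    - [0,0,0]
    - [0,0,0]
    - [0,0,0]
    - [0,0,0]
    - [0,0,0]
    - [0,0,0]
    - [0,0,0.01]
    - [0,0,0.02]
  roll: [0,0,0,0,0,0,0,0]
  gripper: 0.1

```text
clock: 26.13
tool_pos: [0.6372, 0.1339, 0.1531]
eef_rot: [0.676, 0.737, -0.006, -0.006]
contact_force: [0.9, -0.4, -0.5]
opening: 0.312
```

>>> carry_out:
  linear:
    - [0,0,0.025]
    - [-0.03,0.01,0.03]
    - [-0.06,0.025,0.03]
    - [-0.09,0.045,0.025]
    - [-0.12,0.065,0.01]
    - [-0.145,0.085,-0.01]
    - [-0.154,0.1,-0.03]
    - [-0.154,0.102,-0.045]
  roll: [0,0,-0.055,-0.055,-0.055,-0.055,-0.055,-0.055]

```text
clock: 26.8
tool_pos: [0.4797, 0.2404, 0.1082]
eef_rot: [0.693, 0.721, -0.006, -0.008]
contact_force: [0.6, 1.1, 0.3]
opening: 0.308
```

```bash
python3 look.py g6; python3 -c "
from geo import *
s,p,y=st(); print(np.array([.4823,.2375,.046])-p)"
```

```text
[0.4816 0.2366 0.1071] 92.0 [ 1.  -0.8  0.2] 27.272066912402178 26.9
[ 0.00074641  0.0008725  -0.06105501]
```

View pics/g6.png

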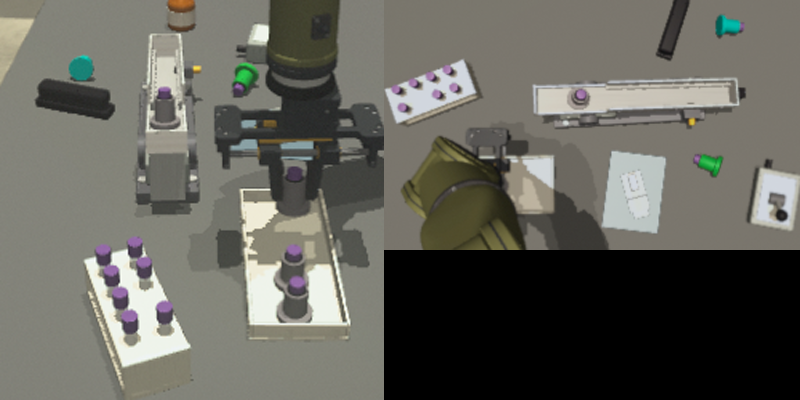

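>>> carry_out:
  linear:
    - [0,0,-0.015]
    - [0,0,-0.03]
    - [0,0,-0.045]
    - [0,0,-0.055]
    - [0,0,-0.06]
    - [0,0,-0.063]
    - [0,0,-0.066]
    - [0,0,-0.068]
  roll: [0,0,0,0,0,0,0,0]

```text
clock: 27.57
tool_pos: [0.4824, 0.2382, 0.0405]
eef_rot: [0.695, 0.719, -0.006, -0.007]
contact_force: [-2.3, 2.5, 14.2]
opening: 0.309
```

>>> carry_out:
  linear:
    - [0,0,0.001]
    - [0,0,0.001]
    - [0,0,0.001]
    - [0,0,0.001]
    - [0,0,0.02]
    - [0,0,0.05]
    - [0,0,0.085]
    - [0,0,0.12]
  roll: [0,0,0,0,0,0,0,0]
  gripper: 0.55

```text
clock: 28.23
tool_pos: [0.4818, 0.2376, 0.1614]
eef_rot: [0.695, 0.719, -0.007, -0.007]
contact_force: [0.7, -0.2, 0.1]
opening: 0.549
```

>>> carry_out:
  linear:
    - [0.0,-0.015,0.02]
    - [0.02,-0.035,0.025]
    - [0.045,-0.055,0.025]
    - [0.07,-0.075,0.025]
    - [0.095,-0.095,0.025]
    - [0.12,-0.115,0.02]
    - [0.145,-0.135,0.02]
    - [0.158,-0.146,0.015]
  roll: [0.01,0.02,0.05,0.05,0.05,0.05,0.05,0.05]

```text
clock: 28.9
tool_pos: [0.643, 0.0871, 0.1766]
eef_rot: [0.678, 0.735, -0.007, -0.005]
contact_force: [-0.3, 0.0, -0.2]
opening: 0.549
```

```bash
python3 d.py .0505 .034
```

```text
[0.643  0.0871 0.1766] 94.57 [-0.0008  0.0061 -0.0513] roll 0.0075 [-0.3  0.  -0.2] 28.9
```

>>> carry_out:
  linear:
    - [0.001,0.006,0]
    - [0.001,0.006,-0.015]
    - [0.001,0.006,-0.032]
    - [0.001,0.006,-0.046]
    - [0.001,0.006,-0.05]
    - [0.001,0.006,-0.05]
  roll: [0.007,0.007,0.007,0.007,0.007,0.007]

```text
clock: 29.4
tool_pos: [0.6425, 0.0937, 0.1252]
eef_rot: [0.675, 0.738, -0.008, -0.006]
contact_force: [-0.0, 0.7, -0.3]
opening: 0.547
```

```bash
python3 d.py .0505 .034
```

```text
[0.6425 0.0937 0.1252] 95.05 [-0.0003 -0.0005  0.    ] roll -0.0009 [-0.   0.7 -0.3] 29.4
```

>>> carry_out:
  linear:
    - [0,0,0]
    - [0,0,0]
    - [0,0,0]
    - [0,0,0]
    - [0,0,0]
    - [0,0,0]
    - [0,0,0.01]
    - [0,0,0.02]
  roll: [0,0,0,0,0,0,0,0]
  gripper: 0.1

```text
clock: 30.07
tool_pos: [0.6418, 0.0933, 0.1453]
eef_rot: [0.675, 0.738, -0.009, -0.007]
contact_force: [-0.7, -0.1, -2.0]
opening: 0.309
```

```bash
python3 look.py g7
```

```text
[0.6436 0.0941 0.1474] 95.0 [ 0.9 -0.3 -1.3] 27.024612684341474 30.1667
```

View pics/g7.png

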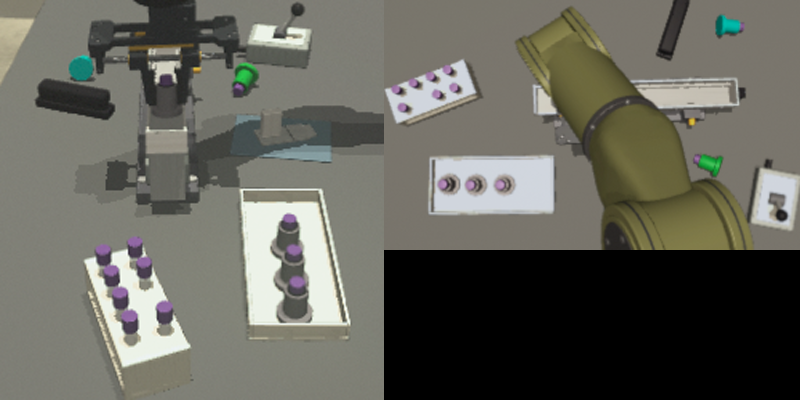

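Three carriers stand upright in the tray at (290,240), (293,265) and (296,300), and the fourth is in the gripper.

>>> carry_out:
  linear:
    - [0,0,0.03]
    - [-0.03,0.0,0.035]
    - [-0.06,0.015,0.035]
    - [-0.09,0.035,0.03]
    - [-0.12,0.06,0.015]
    - [-0.145,0.08,-0.005]
    - [-0.16,0.09,-0.025]
    - [-0.16,0.09,-0.04]
  roll: [0,0,-0.055,-0.055,-0.055,-0.055,-0.055,-0.055]

```text
clock: 30.83
tool_pos: [0.4791, 0.1878, 0.1069]
eef_rot: [0.693, 0.721, -0.007, -0.007]
contact_force: [-0.9, 0.2, -0.6]
opening: 0.312
```

```bash
python3 look.py g8; python3 -c "
from geo import *
s,p,y=st(); print(np.array([.484,.1845,.046])-p)"
```

```text
[0.4818 0.1843 0.1059] 92.0 [ 1.3  0.2 -0.5] 27.1565987734763 30.9333
[ 0.00219832  0.00023014 -0.05991632]
```

View pics/g8.png

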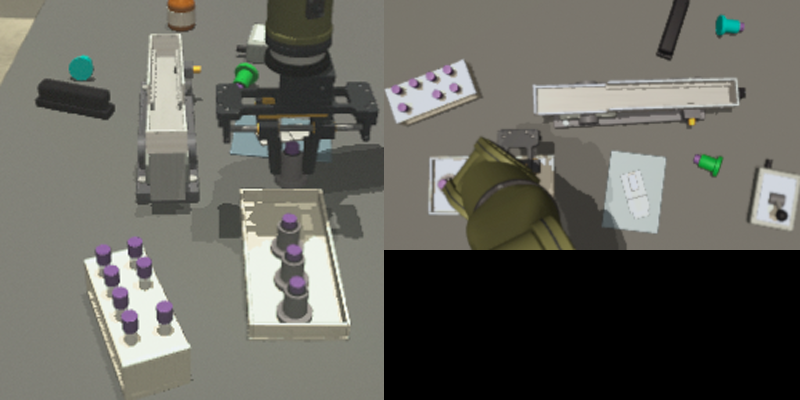

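>>> carry_out:
  linear:
    - [0.002,0,-0.015]
    - [0.002,0,-0.03]
    - [0.002,0,-0.045]
    - [0.002,0,-0.055]
    - [0.002,0,-0.06]
    - [0.002,0,-0.063]
    - [0.002,0,-0.065]
    - [0.002,0,-0.066]
  roll: [0,0,0,0,0,0,0,0]

```text
clock: 31.6
tool_pos: [0.4844, 0.1848, 0.0409]
eef_rot: [0.694, 0.72, -0.007, -0.006]
contact_force: [-2.1, 1.8, 11.2]
opening: 0.311
```

>>> carry_out:
  linear:
    - [0,0,0]
    - [0,0,0]
    - [0,0,0]
  roll: [0,0,0]

```text
clock: 31.85
tool_pos: [0.4849, 0.185, 0.0415]
eef_rot: [0.694, 0.719, -0.007, -0.006]
contact_force: [0.2, 0.1, 2.1]
opening: 0.311
```

>>> carry_out:
  linear:
    - [0,0,0]
    - [0,0,0]
    - [0,0,0]
    - [0,0,0]
    - [0,0,0.02]
    - [0,0,0.05]
    - [0,0,0.085]
    - [0,0,0.12]
  roll: [0,0,0,0,0,0,0,0]
  gripper: 0.55

```text
clock: 32.52
tool_pos: [0.4842, 0.1848, 0.1624]
eef_rot: [0.694, 0.72, -0.008, -0.006]
contact_force: [0.3, 0.1, -0.1]
opening: 0.549
```

>>> carry_out:
  linear:
    - [0,-0.02,0.0]
    - [0,-0.04,0]
    - [0.03,-0.06,0]
    - [0.06,-0.06,0]
    - [0.08,-0.06,0]
    - [0.09,-0.06,0]
    - [0.1,-0.06,0]
    - [0.1,-0.06,0]
  roll: [-0.12,-0.24,-0.36,-0.48,-0.6,-0.72,-0.84,-0.96]

```text
clock: 33.18
tool_pos: [0.5863, 0.1244, 0.1622]
eef_rot: [0.949, 0.314, -0.003, -0.009]
contact_force: [0.6, 0.5, 0.3]
opening: 0.552
```

```bash
cat > gz.py <<'E'
from geo import *
def gauge(s,zt=(.042,.056)):
    P=cloud(s).reshape(-1,3)
    m=(P[:,2]>zt[0])&(P[:,2]<zt[1])&(P[:,0]>.35)&(P[:,0]<.6)&(P[:,1]>-.12)&(P[:,1]<.1)
    Q=P[m,:2].astype(np.float32)
    return m.sum(),cv2.minAreaRect(Q) if len(Q)>5 else None
E
python3 look.py g9; python3 - <<'E'
from gz import *
for n in ('top','side'):
    s=snapshot(n); print(n,gauge(s))
    for q in ('gauge_tab','gauge_tip','gauge_mid'):
        for r in tip_of(s,q)[:2]: print(q,np.round(r['pixel'],1),round(r['confidence'],2),at_z(s,*r['pixel'],.033 if q=='gauge_tab' else .0055).round(4))
E
```

```text
[0.5842 0.1246 0.1621] 37.0 [-0.2  0.3 -0.1] 48.65431371961435 33.2833
top (np.int64(61), ((0.4942377805709839, -0.008706117048859596), (0.029142480343580246, 0.013484935276210308), 15.32857894897461))
gauge_tab [327.  249.6] 0.72 [ 0.4976 -0.0028  0.033 ]
gauge_tip [337.8 274.9] 0.58 [ 0.4303 -0.0345  0.0055]
gauge_mid [332.3 256.7] 0.68 [ 0.4789 -0.0184  0.0055]
side (np.int64(84), ((0.4922788739204407, -0.010398566722869873), (0.03135937079787254, 0.01658529043197632), 13.041207313537598))
gauge_tab [371.  225.2] 0.74 [ 0.4879 -0.0144  0.033 ]
gauge_tip [394.4 231.8] 0.88 [ 0.428  -0.0297  0.0055]
gauge_mid [377.8 231.9] 0.96 [ 0.4691 -0.0274  0.0055]
```

View pics/g9.png

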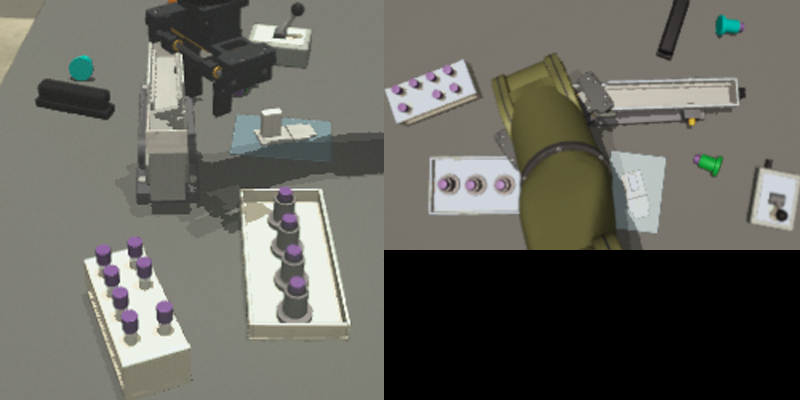

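All four carriers stand in the tray. The gauge hasn't moved: its tab is at (270,120) in the left picture, world (0.493, −0.010), yaw about 15°. I'll move over it.

>>> carry_out:
  linear:
    - [-0.018,-0.027,0]
    - [-0.036,-0.054,0]
    - [-0.054,-0.08,0]
    - [-0.072,-0.107,0]
    - [-0.091,-0.134,0]
    - [-0.091,-0.134,-0.02]
    - [-0.091,-0.134,-0.035]
    - [-0.091,-0.134,-0.035]
  roll: [-0.1,-0.2,-0.3,-0.384,-0.384,-0.384,-0.384,-0.384]
  gripper: 0.45

```text
clock: 34.35
tool_pos: [0.4916, -0.0099, 0.1258]
eef_rot: [0.991, 0.131, -0.004, -0.01]
contact_force: [0.0, 0.1, -1.0]
opening: 0.449
```

```bash
python3 - <<'E'
from gz import *
s,p,y=st(); print(p,np.degrees(y),np.array([.493,-.0095,.039])-p,np.radians(15)-y)
a=snapshot('side'); b=snapshot('top')
print(gauge(a))
cv2.imwrite('pics/h1.png',np.hstack([cv2.resize(x,(400,400),interpolation=cv2.INTER_CUBIC) for x in (a['img'][180:260,330:410,::-1],b['img'][210:310,280:380,::-1])]))
E
```

```text
[ 0.49161014 -0.00988284  0.12577679] 15.05927651356282 [ 0.00138986  0.00038284 -0.08677679] -0.0010345703307743093
(np.int64(80), ((0.49211469292640686, -0.010398609563708305), (0.031285446137189865, 0.0175250843167305), 12.2984619140625))
```

View pics/h1.png

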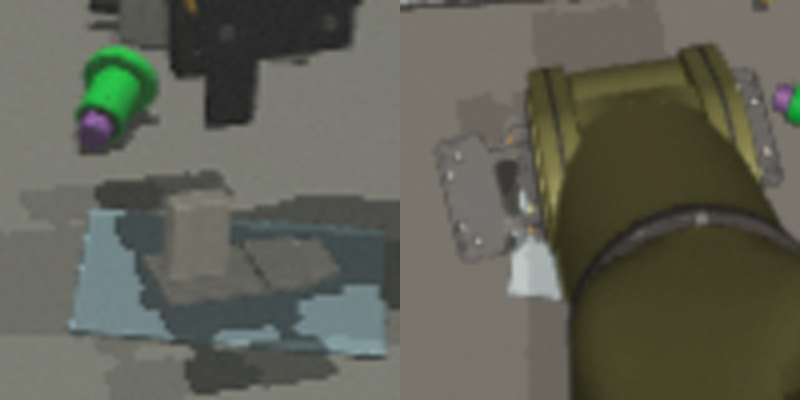

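>>> carry_out:
  linear:
    - [0.001,0,-0.02]
    - [0.001,0,-0.04]
    - [0.001,0,-0.06]
    - [0.001,0,-0.075]
    - [0.001,0,-0.083]
    - [0.001,0,-0.086]
    - [0.001,0,-0.086]
  roll: [0,0,0,0,0,0,0]

```text
clock: 35.03
tool_pos: [0.4944, -0.0088, 0.0416]
eef_rot: [0.991, 0.132, -0.002, -0.01]
contact_force: [-0.1, 0.7, 0.7]
opening: 0.446
```

>>> carry_out:
  linear:
    - [0,0,0]
    - [0,0,0]
    - [0,0,0]
    - [0,0,0]
    - [0,0,0]
    - [0,0,0]
    - [0,0,0]
  roll: [0,0,0,0,0,0,0]
  gripper: 0.0
  grip_force: 25

```text
clock: 35.62
tool_pos: [0.4948, -0.0089, 0.0422]
eef_rot: [0.991, 0.132, -0.002, -0.01]
contact_force: [-0.3, -0.3, 6.4]
opening: 0.157
```

>>> carry_out:
  linear:
    - [0,0,0.01]
    - [0,0,0.03]
    - [0,0,0.05]
    - [0,0,0.05]
  roll: [0,0,0,0]

```text
clock: 35.95
tool_pos: [0.4962, -0.009, 0.0952]
eef_rot: [0.991, 0.132, 0.001, -0.01]
contact_force: [-0.4, 0.4, -1.6]
opening: 0.156
```

```bash
python3 - <<'E'
from gz import *
a=snapshot('side'); b=snapshot('top')
cv2.imwrite('pics/h2.png',np.hstack([cv2.resize(x,(400,400),interpolation=cv2.INTER_CUBIC) for x in (a['img'][180:260,330:410,::-1],b['img'][210:310,280:380,::-1])]))
s,p,y=st(); print(p,np.degrees(y),s['opening']*88,s['q'].round(2))
E
```

```text
[ 0.49523614 -0.00893538  0.09292701] 15.152718172212662 13.726319072337033 [-0.02  0.81 -0.07  2.08  0.12  0.26 -1.49]
```

View pics/h2.png

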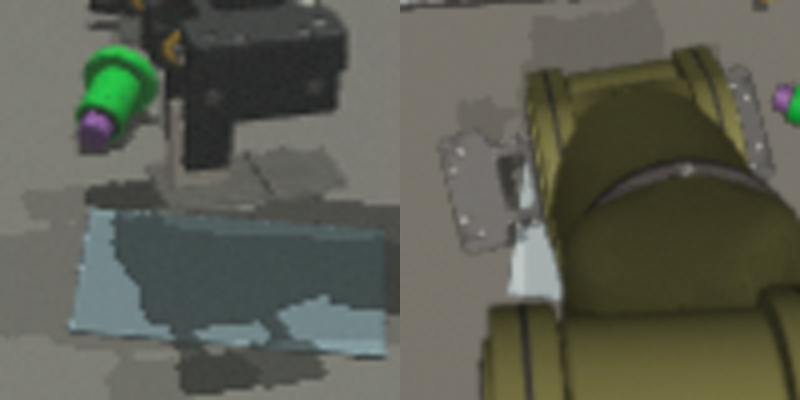

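The gauge is held level. I'll carry it around to the open section, turning +80°.

>>> carry_out:
  linear:
    - [0,0.01,0.025]
    - [0,0.025,0.05]
    - [0,0.045,0.075]
    - [0,0.065,0.1]
    - [0,0.085,0.1]
    - [0,0.105,0.1]
    - [0,0.125,0.1]
    - [0,0.142,0.1]
  roll: [0.11,0.22,0.34,0.46,0.58,0.7,0.82,0.94]

```text
clock: 36.72
tool_pos: [0.4944, 0.1344, 0.1921]
eef_rot: [0.822, 0.569, -0.006, -0.009]
contact_force: [0.6, -0.3, -2.1]
opening: 0.157
```

>>> carry_out:
  linear:
    - [0.01,0,0]
    - [0.025,0,0]
    - [0.05,0,0]
    - [0.075,0,0]
    - [0.1,0,0]
    - [0.125,0,0]
    - [0.143,0,0]
    - [0.143,0,0]
  roll: [0.12,0.24,0.36,0.453,0.453,0.453,0.453,0.453]

```text
clock: 37.38
tool_pos: [0.6403, 0.1334, 0.19]
eef_rot: [0.674, 0.738, -0.007, -0.007]
contact_force: [1.2, 0.1, -2.1]
opening: 0.154
```

```bash
python3 d.py .092 .038; python3 - <<'E'
from gz import *
a=snapshot('side'); b=snapshot('top')
cv2.imwrite('pics/h3.png',np.hstack([cv2.resize(x,(400,400),interpolation=cv2.INTER_CUBIC) for x in (a['img'][150:270,240:360,::-1],b['img'][140:240,250:350,::-1])]))
E
```

```text
[0.6403 0.1334 0.19  ] 95.18 [-0.0016 -0.0002 -0.0536] roll -0.0032 [ 1.2  0.1 -2.1] 37.3833
```

View pics/h3.png

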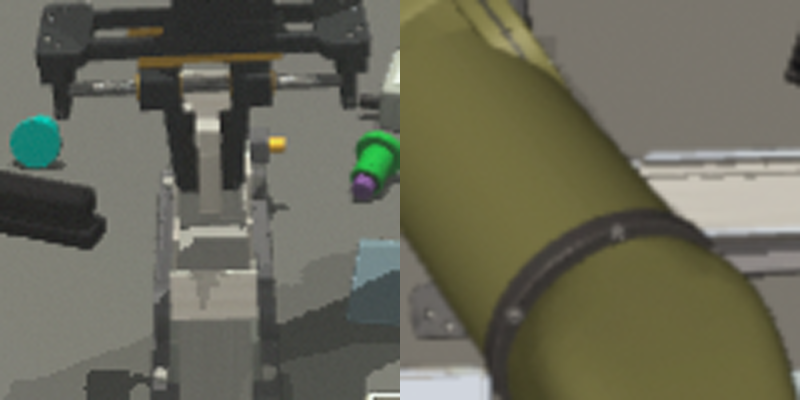

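>>> carry_out:
  linear:
    - [-0.0015,0,-0.01]
    - [-0.0015,0,-0.022]
    - [-0.0015,0,-0.034]
    - [-0.0015,0,-0.042]
    - [-0.0015,0,-0.045]
    - [-0.0015,0,-0.045]
  roll: [-0.003,-0.003,-0.003,-0.003,-0.003,-0.003]

```text
clock: 37.98
tool_pos: [0.6345, 0.1321, 0.1455]
eef_rot: [0.675, 0.738, -0.011, -0.007]
contact_force: [-3.0, -4.5, 9.8]
opening: 0.161
```

```bash
python3 d.py .092 .038; python3 - <<'E'
from gz import *
a=snapshot('side')
overlay(a,R,O,'h4',(260,160,350,270),5.4)
E
```

```text
[0.6345 0.1321 0.1455] 95.12 [ 0.0042  0.0011 -0.0091] roll -0.0022 [-3.  -4.5  9.8] 37.9833
```

View pics/h4.png

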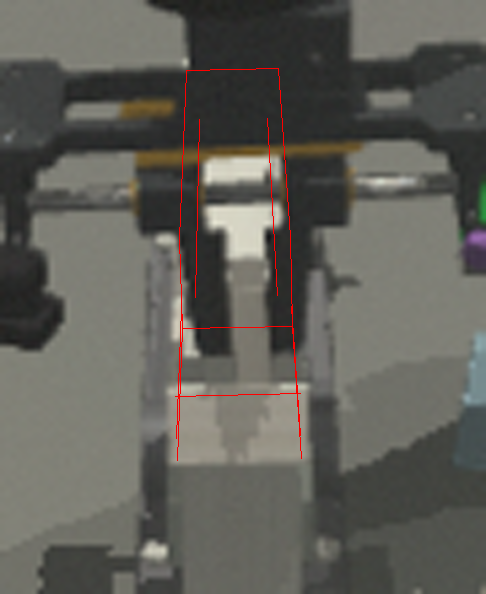

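The blade is about 4 mm too far to −x and seems to be resting on that wall: the tab is at 250 against a chute centre of 238. I'll lift and recentre it.

>>> carry_out:
  linear:
    - [0,0,0.006]
    - [0.003,0,0.012]
    - [0.0045,0.001,0.012]
    - [0.0045,0.001,0.012]
    - [0.0045,0.001,0.012]
  roll: [0,0,0,0,0]

```text
clock: 38.45
tool_pos: [0.6388, 0.1334, 0.1573]
eef_rot: [0.675, 0.738, -0.011, -0.008]
contact_force: [0.2, 0.3, -2.0]
opening: 0.155
```

```bash
python3 d.py .092 .038; python3 - <<'E'
from gz import *
a=snapshot('side')
overlay(a,R,O,'h5',(260,160,350,270),5.4)
E
```

```text
[0.6388 0.1334 0.1573] 95.15 [-0.0002 -0.0003 -0.0209] roll -0.0026 [ 0.2  0.3 -2. ] 38.45
```

View pics/h5.png

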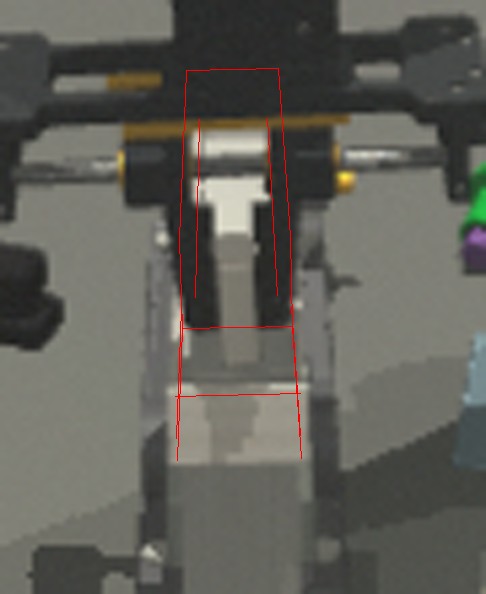

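>>> carry_out:
  linear:
    - [0,0,-0.004]
    - [0,0,-0.008]
    - [0,0,-0.011]
    - [0,0,-0.011]
    - [0,0,-0.011]
  roll: [0,0,0,0,0]

```text
clock: 38.92
tool_pos: [0.6384, 0.1332, 0.1456]
eef_rot: [0.675, 0.738, -0.012, -0.008]
contact_force: [0.3, -0.1, -1.6]
opening: 0.158
```

```bash
python3 d.py .092 .038
```

```text
[0.6384 0.1332 0.1456] 95.15 [ 0.0003  0.     -0.0092] roll -0.0026 [ 0.3 -0.1 -1.6] 38.9167
```

Free at .1456, so it is inside the walls. I'll continue.

>>> carry_out:
  linear:
    - [0,0,-0.002]
    - [0,0,-0.004]
    - [0,0,-0.005]
    - [0,0,-0.006]
    - [0,0,-0.006]
  roll: [0,0,0,0,0]

```text
clock: 39.33
tool_pos: [0.6384, 0.1332, 0.1395]
eef_rot: [0.675, 0.738, -0.012, -0.008]
contact_force: [-0.3, 0.1, -2.1]
opening: 0.16
```

>>> carry_out:
  linear:
    - [0,0,-0.001]
    - [0,0,-0.002]
    - [0,0,-0.003]
    - [0,0,-0.004]
    - [0,0,-0.004]
  roll: [0,0,0,0,0]
  grip_force: 6

```text
clock: 39.75
tool_pos: [0.6382, 0.132, 0.1361]
eef_rot: [0.675, 0.738, -0.012, -0.007]
contact_force: [-3.5, -3.1, 6.5]
opening: 0.158
```

```bash
python3 d.py .092 .038; python3 - <<'E'
from gz import *
a=snapshot('side')
overlay(a,R,O,'h6',(260,160,350,270),5.4)
E
```

```text
[0.6382 0.132  0.1361] 95.1 [0.0005 0.0012 0.0003] roll -0.0018 [-3.5 -3.1  6.5] 39.75
```

View pics/h6.png

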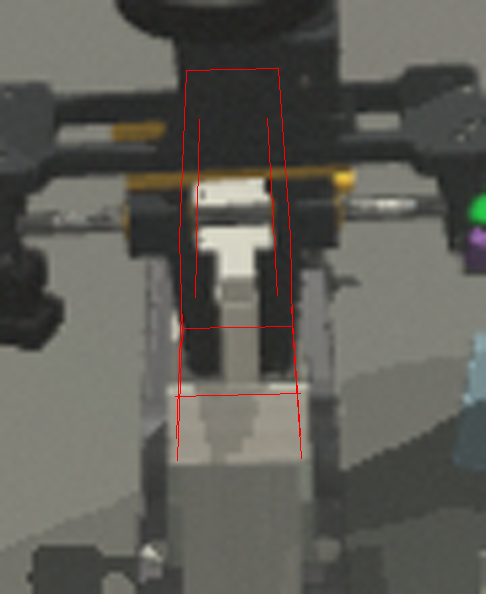

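>>> carry_out:
  linear:
    - [0,0.0,-0.001]
    - [0,0.0,-0.001]
    - [0,0.0,-0.001]
    - [0,0.0,-0.001]
    - [0,0.0,-0.001]
  roll: [0,0,0,0,0]
  gripper: 0.3

```text
clock: 40.22
tool_pos: [0.6382, 0.1323, 0.135]
eef_rot: [0.675, 0.738, -0.012, -0.008]
contact_force: [-0.6, 1.1, 0.3]
opening: 0.305
```

>>> carry_out:
  linear:
    - [0,0.0,0.02]
    - [0,0.0,0.05]
    - [0,0.0,0.08]
    - [-0.03,0.0,0.08]
    - [-0.07,0.0,0.08]
    - [-0.11,0.0,0.08]
    - [-0.14,0,0.08]
    - [-0.14,0,0.08]
  roll: [0,0,0,0,0,0,0,0]

```text
clock: 40.88
tool_pos: [0.4909, 0.1319, 0.215]
eef_rot: [0.673, 0.74, -0.016, -0.009]
contact_force: [-0.5, -1.3, -0.8]
opening: 0.302
```

```bash
python3 - <<'E'
from gz import *
s,p,y=st(); print(p)
a=snapshot('side'); b=snapshot('top')
overlay(a,R,O,'h7s',(260,160,350,270),5.4); overlay(b,R,O,'h7t',(250,150,420,220),4.6)
for n,s in (('top',b),('side',a)):
    P=cloud(s).reshape(-1,3); Q=(P-O)@R
    m=(Q[:,2]>.043)&(Q[:,2]<.055)&(abs(Q[:,1])<.022)&(Q[:,0]>.02)&(Q[:,0]<.13)
    print(n,m.sum(),cv2.minAreaRect(Q[m,:2].astype(np.float32)),np.median(Q[m,2]) )
    for q in ('gauge_tab','gauge_tip','gauge_mid'):
        for r in tip_of(s,q)[:1]:
            p=at_depth(s,*r['pixel']); print(q,np.round(r['pixel'],1),round(r['confidence'],2),((p-O)@R).round(4))
E
```

```text
[0.49089906 0.13194577 0.21500818]
top 71 ((0.08810792863368988, -0.00025419145822525024), (0.012980836443603039, 0.02918075956404209), 88.03096771240234) 0.047227411260453364
gauge_tab [274.8 190. ] 0.65 [0.0914 0.001  0.0473]
gauge_tip [303.3 189.1] 0.76 [ 0.0138 -0.0063 -0.0008]
gauge_mid [284.5 190.8] 0.92 [ 0.0632 -0.0026  0.0043]
side 59 ((0.08617860078811646, 0.0017368234694004059), (0.01252911239862442, 0.03176696598529816), 89.33853149414062) 0.049427928052516695
gauge_tab [306.9 217.7] 0.76 [0.0976 0.0075 0.0448]
gauge_tip [305.2 220.6] 0.75 [0.0986 0.004  0.0389]
gauge_mid [302.7 230.5] 0.7 [ 0.1009 -0.0016  0.018 ]
```

View pics/h7s.png

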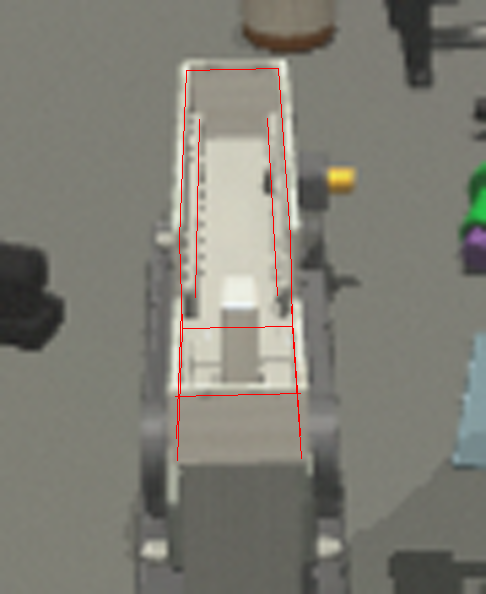

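View pics/h7t.png

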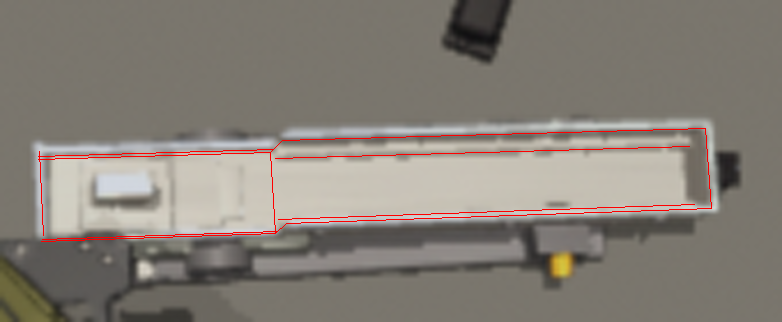

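The gauge now lies flat in the open section: tab at (124,186), rear edge near x = 107 mm, scribed line at 172. I'll regrasp it at chute x = 87 mm.

```bash
python3 d.py .087 .037
```

```text
[0.4993 0.1324 0.2148] 95.06 [ 0.1398 -0.004  -0.0802] roll -0.0011 [0.8 0.3 0.2] 41.2833
```

>>> carry_out:
  linear:
    - [0.035,-0.001,0]
    - [0.07,-0.002,0]
    - [0.105,-0.003,0]
    - [0.14,-0.004,0]
    - [0.14,-0.004,-0.015]
    - [0.14,-0.004,-0.03]
    - [0.14,-0.004,-0.04]
    - [0.14,-0.004,-0.04]
  roll: [0,0,0,0,0,0,0,0]
  gripper: 0.35

```text
clock: 41.95
tool_pos: [0.6379, 0.1277, 0.172]
eef_rot: [0.675, 0.738, -0.014, -0.009]
contact_force: [0.4, -0.4, 0.2]
opening: 0.349
```

```bash
python3 d.py .087 .037
```

```text
[0.6379 0.1277 0.172 ] 95.06 [ 0.0011  0.0007 -0.0375] roll -0.0011 [ 0.4 -0.4  0.2] 41.95
```

>>> carry_out:
  linear:
    - [0.001,0.001,-0.01]
    - [0.001,0.001,-0.02]
    - [0.001,0.001,-0.03]
    - [0.001,0.001,-0.035]
    - [0.001,0.001,-0.036]
    - [0.001,0.001,-0.036]
  roll: [0,0,0,0,0,0]

```text
clock: 42.45
tool_pos: [0.6387, 0.1287, 0.1356]
eef_rot: [0.675, 0.738, -0.014, -0.009]
contact_force: [-0.4, -0.1, 0.6]
opening: 0.352
```

>>> carry_out:
  linear:
    - [0,0,0]
    - [0,0,0]
    - [0,0,0]
    - [0,0,0]
    - [0,0,0]
    - [0,0,0]
  roll: [0,0,0,0,0,0]
  gripper: 0.0
  grip_force: 15

```text
clock: 42.95
tool_pos: [0.6391, 0.1287, 0.1363]
eef_rot: [0.675, 0.738, -0.014, -0.009]
contact_force: [-0.3, -1.2, 3.9]
opening: 0.159
```

```bash
python3 d.py .087 .037; python3 d.py .030 .037
```

```text
[0.6391 0.1287 0.1363] 95.06 [-0.0001 -0.0003 -0.0017] roll -0.0011 [-0.3 -1.2  3.9] 42.95
[0.6391 0.1287 0.1363] 95.06 [ 0.0048 -0.0562 -0.0116] roll -0.0011 [-0.3 -1.2  3.9] 42.95
```

>>> carry_out:
  linear:
    - [0.0004,-0.005,-0.0005]
    - [0.0009,-0.01,-0.0014]
    - [0.0013,-0.015,-0.0023]
    - [0.0017,-0.02,-0.0031]
    - [0.0021,-0.025,-0.004]
    - [0.0026,-0.03,-0.0049]
    - [0.003,-0.035,-0.0058]
    - [0.0034,-0.04,-0.0067]
  roll: [0,0,0,0,0,0,0,0]

```text
clock: 43.62
tool_pos: [0.6426, 0.0881, 0.1294]
eef_rot: [0.675, 0.737, -0.014, -0.009]
contact_force: [-0.2, 0.3, 0.7]
opening: 0.156
```

```bash
python3 d.py .030 .037; python3 - <<'E'
from gz import *
a=snapshot('side')
overlay(a,R,O,'h8',(260,160,350,270),5.4)
E
```

```text
[0.6426 0.0881 0.1294] 95.05 [ 0.0014 -0.0156 -0.0048] roll -0.0009 [-0.2  0.3  0.7] 43.6167
```

View pics/h8.png

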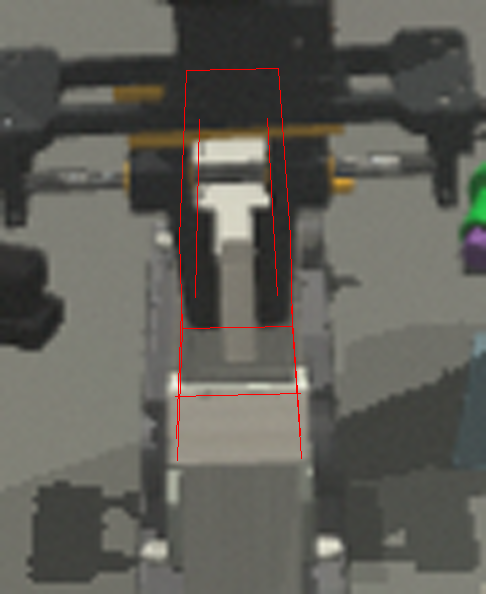

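>>> carry_out:
  linear:
    - [0.0004,-0.004,-0.0007]
    - [0.0008,-0.008,-0.0014]
    - [0.0011,-0.012,-0.0021]
    - [0.0014,-0.0155,-0.0028]
    - [0.0014,-0.0157,-0.0032]
    - [0.0014,-0.0157,-0.0032]
  roll: [0,0,0,0,0,0]

```text
clock: 44.17
tool_pos: [0.6442, 0.0695, 0.1261]
eef_rot: [0.676, 0.737, -0.015, -0.008]
contact_force: [-0.2, -2.2, 1.8]
opening: 0.156
```

```bash
python3 d.py .030 .037; python3 - <<'E'
from gz import *
for n in ('side','top'):
    a=snapshot(n)
    if n=='side': overlay(a,R,O,'h9',(260,160,350,270),5.4)
    else: overlay(a,R,O,'h9t',(250,150,420,220),4.6)
E
```

```text
[0.6442 0.0695 0.1261] 94.92 [-0.0002  0.003  -0.0014] roll 0.0015 [-0.2 -2.2  1.8] 44.1667
```

View pics/h9t.png

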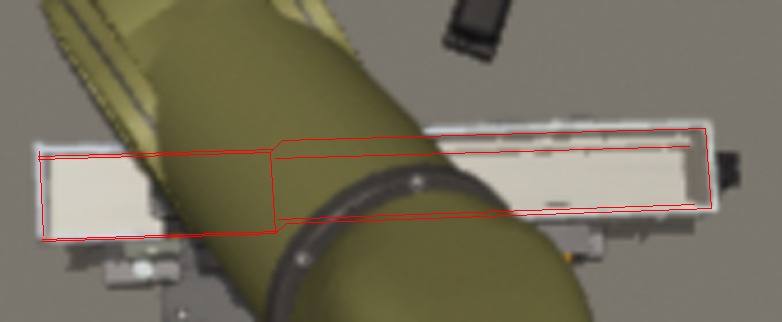

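>>> carry_out:
  linear:
    - [0,0,0]
    - [0,0,0]
    - [0,0,0]
    - [0,0,0.015]
    - [0,0.0,0.045]
    - [0,0.0,0.08]
    - [-0.04,0.0,0.08]
    - [-0.08,0,0.08]
  roll: [0,0,0,0,0,0,0,0]
  gripper: 0.35

```text
clock: 44.93
tool_pos: [0.5669, 0.0711, 0.2083]
eef_rot: [0.677, 0.736, -0.011, -0.006]
contact_force: [-1.1, 0.0, -0.5]
opening: 0.349
```

>>> carry_out:
  linear:
    - [-0.03,0,0]
    - [-0.06,0,0]
    - [-0.06,0,0]
  roll: [0,0,0]

```text
clock: 45.18
tool_pos: [0.4997, 0.0709, 0.2082]
eef_rot: [0.675, 0.738, -0.015, -0.008]
contact_force: [-1.0, 0.3, 0.2]
opening: 0.349
```

```bash
python3 - <<'E'
from gz import *
s,p,y=st(); print(p)
a=snapshot('side'); b=snapshot('top')
im=b['img'][170:210,255:345,::-1]; cv2.imwrite('pics/i1t.png',cv2.resize(im,None,fx=8.8,fy=8.8,interpolation=cv2.INTER_CUBIC))
im=a['img'][190:250,270:335,::-1]; cv2.imwrite('pics/i1s.png',cv2.resize(im,None,fx=9,fy=9,interpolation=cv2.INTER_CUBIC))
for n,s in (('top',b),('side',a)):
    P=cloud(s).reshape(-1,3); Q=(P-O)@R
    m=(Q[:,2]>.043)&(Q[:,2]<.055)&(abs(Q[:,1])<.022)&(Q[:,0]>-.02)&(Q[:,0]<.1)
    print(n,m.sum(),cv2.minAreaRect(Q[m,:2].astype(np.float32)),np.median(Q[m,2]) )
E
```

```text
[0.49967287 0.07085815 0.20819074]
top 70 ((0.027639757841825485, -0.0008671674877405167), (0.013147016987204552, 0.02831031195819378), 89.39917755126953) 0.047165861611648804
side 45 ((0.025164907798171043, 0.001153801567852497), (0.010994287207722664, 0.03290227800607681), 89.41846466064453) 0.049481194697791615
```

View pics/i1t.png

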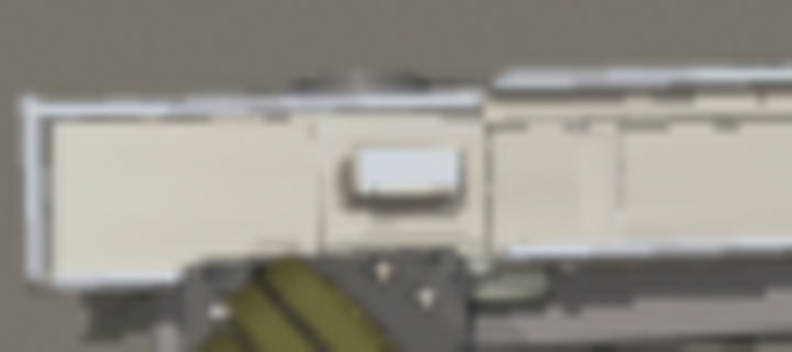

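View pics/i1s.png

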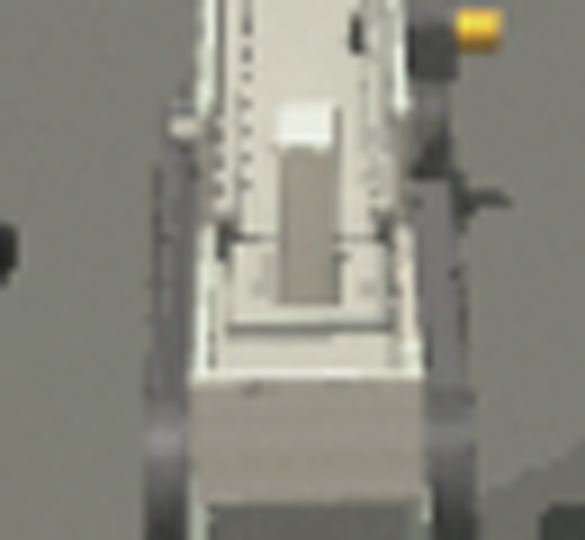

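The scribed line at 490 coincides with the start of the keeper rails at about 491, so the blade is in to the 40 mm line. I'll regrasp and withdraw.

>>> carry_out:
  linear:
    - [0.04,0,0]
    - [0.08,0,0]
    - [0.115,-0.001,0]
    - [0.1445,-0.001,0]
    - [0.1445,-0.001,-0.015]
    - [0.1445,-0.001,-0.03]
    - [0.1445,-0.001,-0.04]
    - [0.1445,-0.001,-0.04]
  roll: [0,0,0,0,0,0,0,0]

```text
clock: 45.95
tool_pos: [0.6501, 0.0699, 0.1658]
eef_rot: [0.676, 0.736, -0.013, -0.007]
contact_force: [-0.2, 0.6, -0.4]
opening: 0.349
```

```bash
python3 d.py .027 .037
```

```text
[0.6501 0.0699 0.1658] 94.88 [-0.0059 -0.0004 -0.0417] roll 0.0021 [-0.2  0.6 -0.4] 45.95
```

>>> carry_out:
  linear:
    - [-0.004,0,0]
    - [-0.006,0,-0.01]
    - [-0.006,0,-0.022]
    - [-0.006,0,-0.033]
    - [-0.006,0,-0.039]
    - [-0.006,0,-0.0395]
    - [-0.006,0,-0.0395]
  roll: [0.002,0.002,0.002,0.002,0.002,0.002,0.002]

```text
clock: 46.53
tool_pos: [0.6438, 0.07, 0.1257]
eef_rot: [0.676, 0.737, -0.013, -0.007]
contact_force: [0.1, 0.2, 0.9]
opening: 0.351
```

>>> carry_out:
  linear:
    - [0,0,0]
    - [0,0,0]
    - [0,0,0]
    - [0,0,0]
    - [0,0,0]
    - [0,0,0]
  roll: [0,0,0,0,0,0]
  gripper: 0.0
  grip_force: 20

```text
clock: 47.03
tool_pos: [0.6443, 0.07, 0.1263]
eef_rot: [0.676, 0.737, -0.013, -0.007]
contact_force: [0.1, -0.8, 3.6]
opening: 0.159
```

```bash
python3 d.py .027 .037
```

```text
[0.6443 0.07   0.1263] 94.99 [-0.     -0.0004 -0.0022] roll 0.0002 [ 0.1 -0.8  3.6] 47.0333
```

>>> carry_out:
  linear:
    - [-0.0006,0.007,0.0015]
    - [-0.0012,0.014,0.0028]
    - [-0.0018,0.021,0.004]
    - [-0.0025,0.028,0.0053]
    - [-0.0031,0.035,0.0065]
    - [-0.0037,0.042,0.0078]
    - [-0.0043,0.049,0.009]
    - [-0.005,0.058,0.0106]
  roll: [0,0,0,0,0,0,0,0]

```text
clock: 47.7
tool_pos: [0.6391, 0.1284, 0.1368]
eef_rot: [0.676, 0.737, -0.013, -0.007]
contact_force: [0.1, -0.3, -1.2]
opening: 0.158
```

>>> carry_out:
  linear:
    - [0,0,0]
    - [0,0,0.012]
    - [0,0,0.03]
    - [0,0,0.05]
    - [0,0,0.05]
  roll: [0,0,0,0,0]

```text
clock: 48.12
tool_pos: [0.6415, 0.1289, 0.1912]
eef_rot: [0.676, 0.737, -0.01, -0.005]
contact_force: [1.0, 0.1, -1.4]
opening: 0.16
```

```bash
python3 look.py i2; python3 - <<'E'
from gz import *
b=snapshot('top')
P=cloud(b).reshape(-1,3)
m=(P[:,2]>.0015)&(P[:,2]<.006)&(P[:,0]>.37)&(P[:,0]<.58)&(P[:,1]>-.1)&(P[:,1]<.08)
print(m.sum())
r=cut_out(b,'gauge_mat')
for q in r[:2]:
    k=q['region'].ravel(); print(q['confidence'],k.sum(),cv2.minAreaRect(P[k,:2].astype(np.float32)))
E
```

```text
[0.6396 0.128  0.1876] 94.9 [ 0.2  0.3 -1.9] 13.88114075708467 48.2167
72
```

View pics/i2.png

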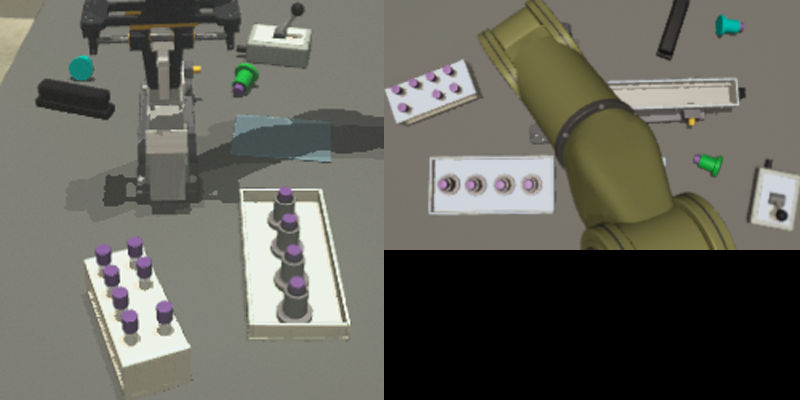

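The gauge is out and held, with the mat clear at (282,138). I'll carry it back to the mat, turning it −90°.

>>> carry_out:
  linear:
    - [-0.025,0,0]
    - [-0.055,0,0]
    - [-0.085,0,0]
    - [-0.115,-0.005,0]
    - [-0.14,-0.02,0]
    - [-0.14,-0.04,0]
    - [-0.14,-0.06,0]
    - [-0.14,-0.08,0]
  roll: [0,-0.06,-0.18,-0.3,-0.42,-0.54,-0.66,-0.78]

```text
clock: 48.98
tool_pos: [0.4974, 0.0468, 0.1852]
eef_rot: [0.906, 0.422, -0.011, -0.012]
contact_force: [0.4, -0.1, -1.1]
opening: 0.154
```

>>> carry_out:
  linear:
    - [0,-0.01,0]
    - [0,-0.02,0]
    - [0,-0.03,-0.015]
    - [0,-0.04,-0.03]
    - [0,-0.05,-0.045]
    - [0,-0.056,-0.06]
    - [0,-0.056,-0.075]
    - [0,-0.056,-0.075]
  roll: [-0.12,-0.24,-0.36,-0.48,-0.6,-0.72,-0.79,-0.79]

```text
clock: 49.65
tool_pos: [0.4951, -0.0099, 0.1073]
eef_rot: [0.999, 0.04, -0.009, -0.015]
contact_force: [-0.7, 0.2, -1.0]
opening: 0.156
```

```bash
python3 - <<'E'
from gz import *
s,p,y=st(); print(p,np.degrees(y),s['opening']*88,s['contact_force'])
print(np.array([.4995,-.008,.055])-p,np.radians(5)-y)
a=snapshot('side'); b=snapshot('top')
cv2.imwrite('pics/i3.png',np.hstack([cv2.resize(x,(400,400),interpolation=cv2.INTER_CUBIC) for x in (a['img'][170:260,330:420,::-1],b['img'][210:310,280:380,::-1])]))
E
```

```text
[ 0.49514716 -0.009927    0.10731905] 4.568326795108944 13.750899986412577 [-0.70814309  0.20388463 -1.00782334]
[ 0.00435284  0.001927   -0.05231905] 0.007534118717985011
```

View pics/i3.png

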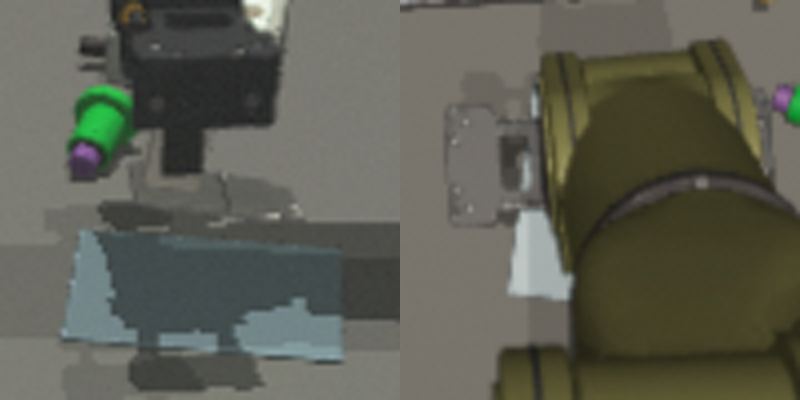

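>>> carry_out:
  linear:
    - [0.002,0.001,-0.015]
    - [0.004,0.002,-0.03]
    - [0.004,0.002,-0.042]
    - [0.004,0.002,-0.048]
    - [0.004,0.002,-0.051]
    - [0.004,0.002,-0.051]
  roll: [0.007,0.007,0.007,0.007,0.007,0.007]

```text
clock: 50.25
tool_pos: [0.5006, -0.0068, 0.0586]
eef_rot: [0.999, 0.046, -0.007, -0.016]
contact_force: [-0.5, -0.8, -1.2]
opening: 0.157
```

>>> carry_out:
  linear:
    - [0,0,-0.002]
    - [0,0,-0.004]
    - [0,0,-0.006]
    - [0,0,-0.008]
    - [0,0,-0.01]
    - [0,0,-0.012]
    - [0,0,-0.013]
    - [0,0,-0.013]
  roll: [0,0,0,0,0,0,0,0]
  grip_force: 7

```text
clock: 50.92
tool_pos: [0.5007, -0.0069, 0.0454]
eef_rot: [0.999, 0.046, -0.007, -0.016]
contact_force: [0.8, -0.3, -0.4]
opening: 0.158
```

>>> carry_out:
  linear:
    - [0,0,-0.001]
    - [0,0,-0.002]
    - [0,0,-0.003]
    - [0,0,-0.004]
    - [0,0,-0.005]
    - [0,0,-0.005]
  roll: [0,0,0,0,0,0]

```text
clock: 51.42
tool_pos: [0.5009, -0.006, 0.0409]
eef_rot: [0.999, 0.047, -0.006, -0.016]
contact_force: [0.7, 1.2, 7.0]
opening: 0.164
```

```bash
python3 - <<'E'
from gz import *
a=snapshot('side'); b=snapshot('top')
cv2.imwrite('pics/i4.png',cv2.resize(a['img'][170:260,330:420,::-1],None,fx=6,fy=6,interpolation=cv2.INTER_CUBIC))
E
```

```text
(no output)
```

View pics/i4.png

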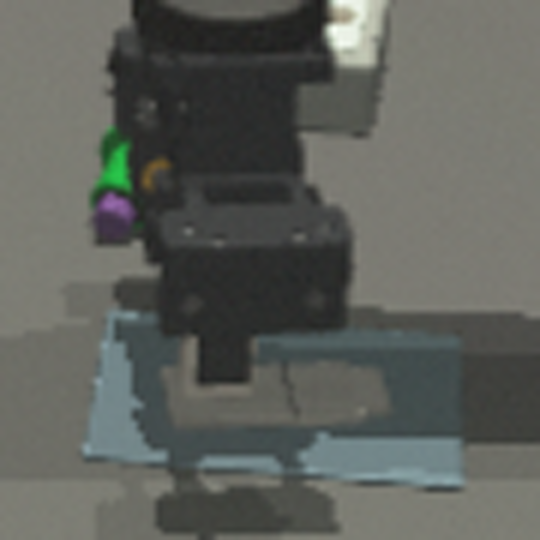

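The gauge lies flat on the mat. I'll release it and head for the lever's −x side.

>>> carry_out:
  linear:
    - [0,0,0]
    - [0,0,0]
    - [0,0,0]
    - [0,0,0.01]
    - [0,0,0.04]
    - [0,0,0.08]
    - [0,0,0.12]
    - [0,0,0.15]
  roll: [0,0,0,0,0,0,0,0]
  gripper: 0.4

```text
clock: 52.18
tool_pos: [0.5009, -0.0063, 0.1941]
eef_rot: [0.999, 0.047, -0.006, -0.016]
contact_force: [1.1, -0.2, -0.0]
opening: 0.394
```

>>> carry_out:
  linear:
    - [-0.012,-0.035,0]
    - [-0.024,-0.07,0]
    - [-0.037,-0.105,0]
    - [-0.049,-0.14,0]
    - [-0.062,-0.175,0]
    - [-0.075,-0.21,0]
    - [-0.088,-0.24,0]
    - [-0.098,-0.267,0]
  roll: [-0.05,-0.1,-0.15,-0.2,-0.25,-0.27,-0.27,-0.27]
  gripper: 0.0

```text
clock: 52.85
tool_pos: [0.4007, -0.2755, 0.1946]
eef_rot: [0.996, -0.089, -0.004, -0.016]
contact_force: [0.3, 0.5, -0.5]
opening: 0.008
```

```bash
python3 - <<'E'
from gz import *
s,p,y=st(); print(p,np.degrees(y),s['opening'],np.array([.403,-.273,.093])-p,np.radians(-10.2)-y)
a=snapshot('side'); b=snapshot('top')
print(gauge(a),gauge(b))
save(a,'i5s'); 
cv2.imwrite('pics/i5.png',np.hstack([cv2.resize(x,(400,400),interpolation=cv2.INTER_CUBIC) for x in (a['img'][130:260,310:440,::-1],b['img'][180:320,280:420,::-1])]))
P=cloud(a).reshape(-1,3)
m=(P[:,2]>.085)&(P[:,2]<.115)&(P[:,0]>.40)&(P[:,0]<.55)&(P[:,1]>-.34)&(P[:,1]<-.23)
print(P[m].mean(0),m.sum())
E
```

```text
[ 0.40069586 -0.27553654  0.1945816 ] -10.253273698919651 0.008000485165020364 [ 0.00230414  0.00253654 -0.1015816 ] 0.0009298014508640484
(np.int64(81), ((0.5009958148002625, -0.005424772389233112), (0.01814928464591503, 0.028946373611688614), 87.34569549560547)) (np.int64(60), ((0.5017469525337219, -0.003658613655716181), (0.026219552382826805, 0.013222004286944866), 1.3991057872772217))
[ 0.43835802 -0.27729747  0.09879225] 59
```

View pics/i5.png

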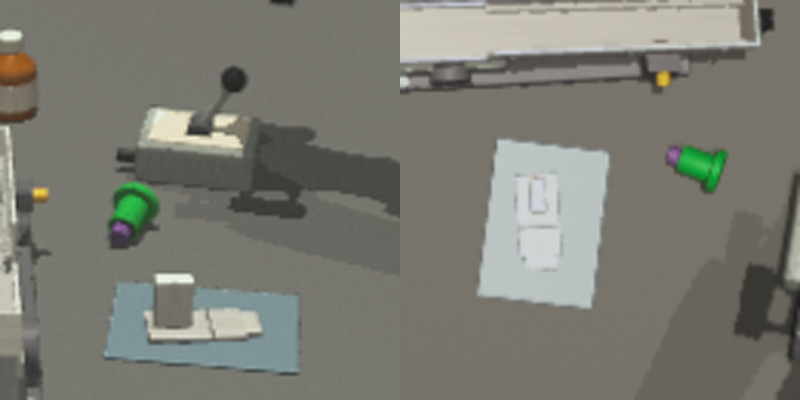

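The gauge lies flat in the middle of the mat and the lever is off, knob at (233,80). I'll go down and push the lever to on.

>>> carry_out:
  linear:
    - [0.002,0.002,-0.03]
    - [0.002,0.002,-0.06]
    - [0.002,0.002,-0.085]
    - [0.002,0.002,-0.1]
    - [0.002,0.002,-0.102]
    - [0.002,0.002,-0.102]
  roll: [0,0,0,0,0,0]

```text
clock: 53.45
tool_pos: [0.4013, -0.2759, 0.0923]
eef_rot: [0.996, -0.093, -0.005, -0.015]
contact_force: [0.3, -0.8, 0.3]
opening: 0.006
```

>>> carry_out:
  linear:
    - [0.01,-0.002,0]
    - [0.02,-0.0035,0]
    - [0.03,-0.0055,0]
    - [0.04,-0.007,0]
    - [0.048,-0.0085,0]
    - [0.055,-0.01,0]
    - [0.06,-0.011,0]
    - [0.06,-0.011,0]
  roll: [0,0,0,0,0,0,0,0]

```text
clock: 54.12
tool_pos: [0.4627, -0.287, 0.0928]
eef_rot: [0.996, -0.092, -0.004, -0.015]
contact_force: [0.1, 0.2, -0.6]
opening: 0.006
```

>>> carry_out:
  linear:
    - [0.002,-0.0004,0]
    - [0.004,-0.0007,0]
    - [0.006,-0.001,0]
    - [0.006,-0.001,0]
  roll: [0,0,0,0]

```text
clock: 54.45
tool_pos: [0.4683, -0.288, 0.0925]
eef_rot: [0.996, -0.093, -0.004, -0.015]
contact_force: [-2.3, -0.2, -0.6]
opening: 0.005
```

>>> carry_out:
  linear:
    - [0.002,-0.0004,0]
    - [0.004,-0.0007,0]
    - [0.004,-0.0007,0]
  roll: [0,0,0]

```text
clock: 54.7
tool_pos: [0.4702, -0.2884, 0.0921]
eef_rot: [0.996, -0.093, -0.007, -0.016]
contact_force: [-5.9, 1.3, 1.1]
opening: 0.007
```

>>> carry_out:
  linear:
    - [0.002,-0.0004,0]
    - [0.005,-0.0009,0]
    - [0.005,-0.0009,0]
  roll: [0,0,0]

```text
clock: 54.95
tool_pos: [0.4707, -0.2884, 0.0917]
eef_rot: [0.995, -0.093, -0.012, -0.017]
contact_force: [-9.3, 2.1, 5.5]
opening: 0.005
```

It is at the stop, so I'll back off, rise and check everything.

>>> carry_out:
  linear:
    - [-0.008,0.0015,0]
    - [-0.02,0.0035,0.01]
    - [-0.03,0.005,0.04]
    - [-0.03,0.005,0.08]
    - [-0.03,0.005,0.12]
    - [-0.05,-0.04,0.13]
    - [-0.07,-0.08,0.13]
    - [-0.09,-0.12,0.13]
  roll: [0,0,0,0,0,0,0,0]

```text
clock: 55.62
tool_pos: [0.3892, -0.3975, 0.224]
eef_rot: [0.996, -0.092, -0.008, -0.015]
contact_force: [0.0, -1.0, 0.4]
opening: 0.001
```

```bash
python3 - <<'E'
from gz import *
s,p,y=st(); print(p,s['clock'])
a=snapshot('side'); b=snapshot('top')
print(gauge(a),gauge(b)); save(a,'fs'); save(b,'ft')
cv2.imwrite('pics/fz.png',np.hstack([cv2.resize(x,(400,400),interpolation=cv2.INTER_CUBIC) for x in (a['img'][130:260,310:440,::-1],a['img'][250:370,330:450,::-1])]))
for n,s in (('side',a),('top',b)):
    P=cloud(s).reshape(-1,3)
    m=(P[:,2]>.085)&(P[:,2]<.115)&(P[:,0]>.40)&(P[:,0]<.55)&(P[:,1]>-.34)&(P[:,1]<-.23)
    print(n,P[m].mean(0),m.sum())
E
```

```text
[ 0.38923753 -0.3975453   0.22399195] 55.6167
(np.int64(80), ((0.5007769465446472, -0.004807703197002411), (0.02904907427728176, 0.017424536868929863), 1.4228601455688477)) (np.int64(60), ((0.5017328262329102, -0.0036514513194561005), (0.02623453363776207, 0.01321759819984436), 1.6373525857925415))
side [ 0.49408938 -0.28629329  0.098923  ] 59
top [ 0.49596332 -0.28848972  0.10139335] 67
```

View pics/fs.png

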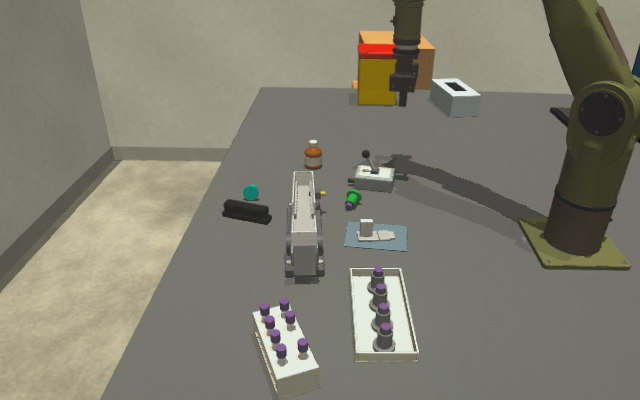

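View pics/fz.png

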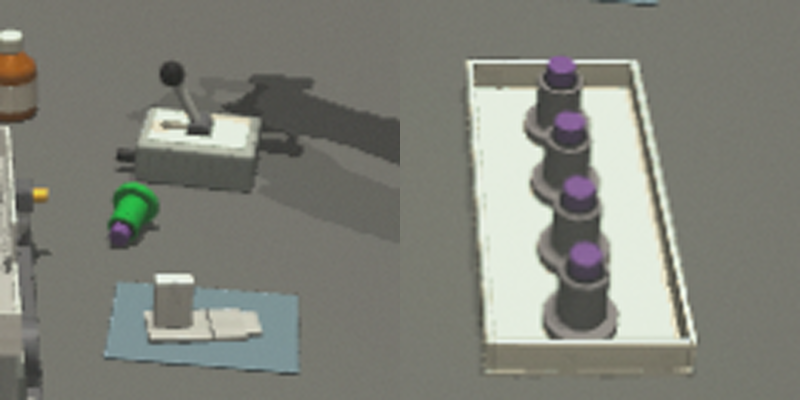

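View pics/ft.png

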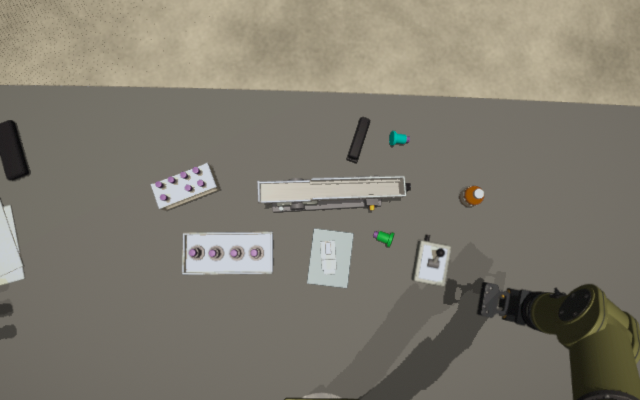

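Everything is in place: four carriers upright in the tray (x 196–257, y 253), the gauge flat on its mat (329,255), the lever on with its knob at (440,253), and the bystanders where they were. I'll hand the job in.

```bash
python3 -c "
from plant import finish_job
print(finish_job())"
```

```text
the job is handed in; nothing more can be done
None
```

I handed the job in at about 56 s. All the steps were done in the order asked, and the last pictures showed nothing out of place.

- **Drive lever:** I pushed it to off before touching the carriers. I put it back to on last, against the stop at about 9 N. The knob ended within about 4 mm of where it started.
- **Carriers:** All four were there. I pushed them up the chute at foot height in two goes, lifted them out one at a time and stood them in the white tray. All four stand upright.
- **Gauge:** I laid it in the open section, slid it tip first under the keeper rails, drew it out and laid it back on its mat. It lies flat in the middle of the mat, turned about 10° from how it lay at the start.
- **Left alone:** The bottle, tube rack, stapler and the two look-alikes are where they were.

**Checks that disagreed or failed:**
- **Gauge depth:** In the enlarged top view the scribed line met the start of the rails to within about 1 mm. The arm's position and the depth images put the tip at 42 to 45 mm by my own chute fit, which is good to about 2 mm. I trusted the picture.
- **First try at laying the gauge in:** The blade was about 4 mm off-centre and pressed on the chute wall at about 10 N. I lifted it, recentred it, and it then went in cleanly.

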